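# Clamp a turning blank under the drill

## Task

Take the pale wooden blank from the sloping rack and stand it upright, marked end up, on the two parallels in the blue vise, directly under the drill tip, opening the sliding jaw first if the gap is too small. Push the blank up against the fixed jaw while the sliding jaw is still clear of it, and only then slide the jaw by its red handle firmly onto the blank, so it is clamped square, and let go. Do not bump the drill or its stand, and leave the dark blank and the other things where they are.

Things in the scene. Friction and masses are not known exactly. Their poses are not given: they have to be found in the camera images.
- vise: Heavy blue drilling vise fixed to the bench. Origin on the bench straight below the drill tip; x points from the robot side to the drill column, y to the fixed jaw, z up. Base plate 30 mm thick, x -55 to +55, y -235 to +85, plus the column's foot to x +145. Between the jaws it is open towards -x, so the blank can be brought in along +x.
- seat (a point): Point between the two fixed steel parallels at the height of their tops, 45 mm above the bench, straight below the drill tip; axes as the vise. The blank's bottom centre belongs here. The parallels are 60 mm long in x (-30 to +30), 8 mm wide, centred at y = +14.5 and -15.5.
- jaw (a joint): Sliding jaw: value = gap between the jaw faces in m (0 to 0.085; 0.045 when closed on the blank). It grows as the jaw slides along the vise's -y. Dry friction of about 5 N (and 25 N per m/s) keeps it where it is left; press it onto the blank with 10 to 15 N to clamp. Jaw plate 90 mm long in x, 21 thick, top 88 mm above the bench.
- jaw_handle (a point): Grip point of the sliding jaw's red upright round handle, 19 mm diameter, on its axis, 106 mm above the bench; the red part reaches 18 mm above and 24 mm below it. It is 115 mm outward (vise -y) from the jaw's face and moves with the jaw; the block under it is 53 mm high. Axes as the vise.
- drill_stand: Small drill on a column, fixed to the vise; same origin and axes. Column 28 mm diameter at x +110, 415 mm high. Arm 38 mm wide out to x -30, 325 to 365 mm high, motor above, below it on the vise's z axis a chuck (40 mm diameter, 280 to 325 high) and bit. It blocks a tool coming straight down on the clamped blank: come from the -x side, tool leaning back.
- drill_tip (a point): Tip of the drill bit, 250 mm above the bench on the vise's z axis. Axes as the vise.
- blank_mid (a point): Centre of the pale wooden blank (to be clamped), 45 x 45 mm square, 110 mm long, about 0.16 kg. Its z axis runs along its length to the end with the black centre dot, the upper end. It starts leaning 30 degrees in the rack, top towards the rack's +x, its y axis along the rack's y.
- spare_mid (a point): Centre of the dark wooden blank, same size, standing in the other place of the rack; to be left there.
- rack: Plywood rack fixed to the bench, 240 mm in its y, 115 in x; origin on the bench below the blanks' bottom centres, which rest 50 mm high at x 0, y about -55 and +55 (which is which varies). Blanks lean 30 degrees from vertical, tops to +x, propped on the lower 66 mm of their underside only: the upper part is free on both y sides; they lift straight up.
- tin: Small brass-coloured tin, 52 mm diameter, 50 mm high, standing on the bench; leave it. Origin under its centre.
- screwdriver: Screwdriver 200 mm long lying on the bench; leave it. Origin under its middle.
- bowl: Small turned wooden bowl, 90 mm diameter, 40 mm high, on the bench; leave it. Origin under its centre.
- fixed_jaw (a point): Middle of the fixed jaw's upright steel face, at vise y = +22.5 mm, 62 mm above the bench (a 45 mm blank touching it is centred at vise y = 0). Axes as the vise. The fixed jaw is 100 mm long in x, 40 mm thick in y, its top 88 mm above the bench.
There are look-alikes about, which are no part of the job. Leave any orange look-alike of the part that bears blank_mid alone.

How it is judged (in metres and radians):
On the way, in this order (a step that is already met when the one before it is completed fails the run):
1. the pale blank stands on the parallels against the fixed jaw, under the drill, while the sliding jaw is still clear of it (y of blank_mid in the frame of vise between -0.003 and 0.003 m and x of blank_mid in the frame of vise between -0.008 and 0.008 m and z of blank_mid in the frame of vise between 0.097 and 0.103 m and angle between blank_mid's own z axis and vertical below 0.05 rad and value of joint jaw above 0.0485 m), for 0.2 s.
2. the sliding jaw is pressed onto the blank with at least 2 N (contact force between jaw and blank above 2 N), for 0.1 s.
At the end, for the whole second after the job is handed in: The pale blank stands upright, dot up, flat on both parallels (2.5 mm, 0.04 rad), within 8 mm of the drill axis along the jaws, touching the fixed jaw (2.5 mm) and square to it (0.05 rad), with the sliding jaw closed on it (gap under 46 mm), at rest (y of blank_mid in the frame of vise between -0.0025 and 0.0025 m and x of blank_mid in the frame of vise between -0.008 and 0.008 m and z of blank_mid in the frame of vise between 0.0975 and 0.1025 m and angle between blank_mid's own z axis and vertical below 0.04 rad and (angle between the x axis of blank_mid and the x axis of vise, either way round below 0.05 rad or angle between the y axis of blank_mid and the x axis of vise, either way round below 0.05 rad) and value of joint jaw below 0.046 m and linear speed of blank below 0.01 m/s).
It fails at once if the drill or its stand is bumped (contact force between any of the arm, the fingers, blank and drill_stand above 8 N).
It fails at once if the dark blank is moved (distance of spare_mid from where it was at the start of the episode above 0.02 m).
It fails at once if the tin, screwdriver or bowl is moved (distance of any of tin, screwdriver, bowl from where it was at the start of the episode above 0.03 m).
It also fails if it takes over 72 s, if anything falls off the work surface, if the arm or the gripper's body presses on something with over 40 N, if the wrist force passes 120 N, or if a joint passes its speed limit or range.

## Robot

A 7-joint arm with a two-finger parallel gripper is mounted at the origin on the work surface. World frame = base frame: x ahead of the robot, y to its left, z up, the work surface at z = 0. Lengths are in mm, angles in rad, forces in N, time in s.
With the tool pointing down it reaches from about 400 to 875 mm from the base axis. Payload 4.4 kg.
Tool frame: the origin (TCP) lies at the very end of the fingers, on their centre line; the grasp point (between the pads) lies 19 mm behind it; z points along the fingers, y is the line along which they close (so a half turn about z gives the same grasp; the last joint's range is limited). The gripper opens to 85 mm and grips with 20 to 120 N. Pads are 22 mm wide; open, the fingers measure 114 mm over their backs; the gripper's body (76 mm by 85 mm) begins 54 mm behind the grasp point. The pads swing forward as they close: fully open they stand 13 mm farther back than shut.
Start: joints at [1.211, 0.628, 0.038, 1.517, -0.027, 0.996, -0.02], TCP at [188.262, -622.154, 231.313] pointing down, gripper open.
Joint ranges: [-3.06, 3.06], [-0.37, 2.12], [-1.25, 1.32], [0.18, 2.47], [-1.1, 4.24], [0.23, 1.98], [-2.94, 2.94]. Speed limits (rad/s): [2.57, 2.57, 3.14, 3.14, 3.14, 3.14, 3.14].

## Interface

Orientations are given as [roll, pitch, yaw] about the fixed x, y, z axes, in that order (R = Rz(yaw) Ry(pitch) Rx(roll)).
In Python, from cell import ctrl gives the robot as it stands.
- The arm moves only by the tool jog_arm, never from a script. Its argument "plan" is a list of rows, each an object of numbers: "tx", "ty", "tz": the shift along the tool's x, y, z as a fraction of full scale; "wx", "wy", "wz": the turn, a rotation vector about the tool's x, y, z as a fraction of full scale; "claw": the closure, from 0 (fully open) to 1 (shut). In form: [{"tx": .., "ty": .., "tz": .., "wx": .., "wy": .., "wz": .., "claw": ..}, ...]. A call has 1 to 12 rows; each row is the pose to reach, as a shift and turn from the pose commanded when the call began, along the tool's axes at that moment; what a row does not reach only later rows make up. Full scale, the value 1, is 300 mm for a shift and 90 degrees for a turn. A row lasts 1/10 s, in which the tool goes at most 50 mm and 8.59 degrees, less where a joint would pass 70% of its speed; a pose out of reach is approached as far as the arm can. A call with a number of a shift or a turn outside -1 to 1 is refused whole. A call with a gripper value outside its range is refused whole. The fingers move at their own pace and stop on an object; the grip force is fixed at half the most. Time passes only in rows, so rows that repeat a pose let the fingers close. It gives the time, the measured TCP pose, the force, the opening and the grip force at its end, in the units of the state.
- ctrl.read_state(): the state, without advancing time (a new reading comes with each control period).
- ctrl.get_image(name): name is "scene" or "side" or "wrist"; returns a dict with "img" (480x640x3 uint8, red, green, blue), "depth" (480x640 float32, mm along the optical axis (not along the pixel's ray), 0 where there is no reading), "fx", "fy", "cx", "cy" (pixels), "position" and "orientation" of the camera in the world; the wrist camera has in their place "hand_eye" (4x4, takes a point from camera to tool coordinates, whose origin is the TCP and whose axes are the flange's). Camera axes: x right, y down, z forward; pixel columns grow to the right and rows downward; lengths in mm; the calibration is good to about 2 mm. A picture is of the moment at which its call begins: read the wrist's pose just before it.
- ctrl.finish_job(): hands the job in; it is judged then, once.
Trained networks look in a picture, given as the dict that the camera call returned (one of the last four; its "shot" number tells which), for a name from the list of things; names that differ only in an ending like _2 or _b are one class to them, and where a whole thing is asked for, a point or a joint stands for the part that bears it (a point fixed in the world has none). Each returns a list of dicts, best first, with "score" (0 to 1); they miss things now and then, are a little off and sometimes report something else, mostly with a low value. They report only what shows in the picture. A call takes as long as a camera call. They do not tell look-alikes from the thing itself.
- ctrl.trace(picture, thing): "pixels" (480x640 bool, what is visible of it) and "extent" ([centre column, centre row, width, height] in pixels, round what is visible of it).
The state is a dict: "clock": time; "qpos": joint angles; "qd": joint speeds; "tau": joint torques, N m; "eef_pos": TCP position; "tool_rot": TCP orientation; "force": force on the tool from outside, world axes, zero at the start; "torque": the same for the moment, N m; "width": finger opening in mm; "gripper_force": force on a finger pad.
Only numpy, scipy, OpenCV 4.12 (cv2) and the standard library are available. Lean on these libraries where they do the work, as an engineer would, in place of code of your own. Each camera call takes 0.05 s, during which the arm holds its last target. There are 200 camera calls.

## Working session

There is one attempt and no reset: what is moved stays moved. The work goes in short steps, Python scripts to look and compute and a tool call to move; the robot and the scene stay as the last step left them, time stands still between calls to the robot, and variables do not carry over. Pictures are saved under pics/ and viewed, at most 10 in all, crops included, and the job is handed in when it is done.

Besides the shell and the picture viewer there is one more tool, called after "Call:" in YAML: its name, and indented under it one key for each argument. jog_arm: Moves the arm, as the interface text tells. Shift numbers are shares of 300 mm and turn numbers shares of 90 degrees, none past 1 either way. Its arguments: {"type":"object","properties":{"plan":{"type":"array"}},"required":["plan"]}

```bash
mkdir -p pics; ls; cat > h.py <<'E'
import numpy as np, cv2
from scipy.spatial.transform import Rotation as R
from cell import ctrl
def cam(name):
    s=ctrl.read_state(); p=ctrl.get_image(name)
    if 'hand_eye' in p:
        T=np.eye(4);T[:3,:3]=rot(s['tool_rot']);T[:3,3]=s['eef_pos'];p['T']=T@np.array(p['hand_eye'])
    else:
        T=np.eye(4);T[:3,:3]=rot(p['orientation']);T[:3,3]=p['position'];p['T']=T
    return p
def rot(o):
    o=np.array(o)
    if o.shape==(3,3): return o
    return R.from_euler('xyz',o).as_matrix() if o.size==3 else R.from_quat(o).as_matrix()
def cloud(p,m):
    v,u=np.nonzero(m&(p['depth']>0)); d=p['depth'][v,u].astype(float)
    c=np.c_[(u-p['cx'])/p['fx']*d,(v-p['cy'])/p['fy']*d,d]
    return c@p['T'][:3,:3].T+p['T'][:3,3]
def save(p,n): cv2.imwrite('pics/'+n,p['img'][:,:,::-1])
E
python3 - <<'E'
from h import *
print(ctrl.read_state())
for n in ('scene','side'):
    p=cam(n); save(p,n+'.png'); print(n,p['position'] ,p['orientation'])
    for t in ('vise','jaw','drill_stand','blank_mid','spare_mid','rack','tin','screwdriver','bowl','jaw_handle'):
        for r in ctrl.trace(p,t)[:3]:
            c=cloud(p,r['pixels']); 
            print(t,round(r['score'],2),np.round(r['extent']),np.median(c,0).round(),np.percentile(c,2,0).round(),np.percentile(c,98,0).round()) if len(c) else 0
E
```

```text
pics
{'clock': 0.0, 'qpos': array([ 1.21121316,  0.62933085,  0.03844928,  1.51838524, -0.02700423,
        0.99630817, -0.01998329]), 'qd': array([-0.0009458 ,  0.00286393, -0.00071045, -0.00183188, -0.00140038,
       -0.00061223,  0.00093834]), 'tau': array([ 1.05117961e-04, -5.63420606e+01,  1.22598242e+00, -1.93452018e+01,
        1.09585072e-02,  1.03900780e-02,  5.76386981e-06]), 'eef_pos': array([ 188.06394925, -621.53406075,  230.39362199]), 'tool_rot': array([-3.13967941e+00,  2.56680499e-05,  2.93791278e-01]), 'force': array([0.09326696, 0.03739827, 0.00020417]), 'torque': array([0.00739339, 0.01097065, 0.00119809]), 'gripper_force': 0.0, 'width': 85.76639224871988}
scene [1327.93782224  -63.02689428  834.47319672] [-2.27297076e+00 -1.85499347e-03  1.30382662e+00]
vise 0.58 [174. 279. 164. 248.] [ 662. -133.   74.] [ 559. -319.    8.] [769. -36. 438.]
jaw 0.76 [155. 322.  85.  49.] [ 600. -237.   53.] [ 554. -295.   34.] [ 637. -134.  122.]
drill_stand 0.56 [354. 257.  48.  41.] [571. 223. 125.] [512. 195.  51.] [600. 269. 155.]
blank_mid 0.97 [407. 212.  20.  35.] [347. 4
[... 1458 characters left out ...]
_mid 0.48 [330. 174. 126. 193.] [ 634. -115.   85.] [ 530. -299.    8.] [762. -21. 437.]
rack 0.92 [303. 361.  65. 117.] [474. 347.  28.] [414. 162.   5.] [553. 393.  95.]
tin 0.82 [393. 307.  21.  30.] [385.  72.  43.] [363.  37.   6.] [409.  83.  54.]
screwdriver 0.8 [206. 325.  58.  65.] [736. 229.  21.] [724. 165.   2.] [760. 354.  29.]
bowl 0.7 [248. 266.  34.  31.] [760.  47.  29.] [711.  22.   7.] [791. 104.  44.]
jaw_handle 0.63 [348. 208.  63.  48.] [ 587. -192.   63.] [ 546. -292.    5.] [ 662. -130.  119.]
jaw_handle 0.31 [394. 305.  21.  31.] [385.  72.  42.] [364.  35.   5.] [409.  83.  54.]
jaw_handle 0.24 [303. 360.  67. 119.] [475. 346.  32.] [415. 161.   4.] [556. 393.  96.]
```

View pics/scene.png

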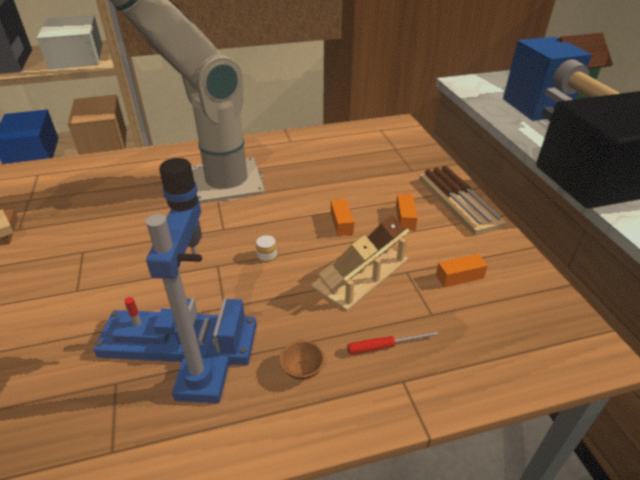

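View pics/side.png

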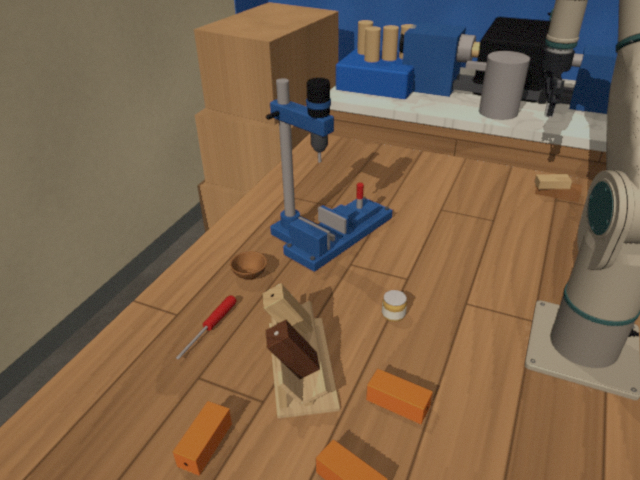

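```bash
cat > fit.py <<'E'
from h import *
from scipy.optimize import least_squares
def box(q,lo,hi):
    lo,hi=np.array(lo,float),np.array(hi,float); d=np.abs(q-(lo+hi)/2)-(hi-lo)/2
    return np.linalg.norm(np.maximum(d,0),axis=1)+np.minimum(d.max(1),0)
def cyl(q,x,y,r,z0,z1):
    d=np.c_[np.hypot(q[:,0]-x,q[:,1]-y)-r,np.abs(q[:,2]-(z0+z1)/2)-(z1-z0)/2]
    return np.linalg.norm(np.maximum(d,0),axis=1)+np.minimum(d.max(1),0)
def loc(P,x,y,a):
    return (P-[x,y,0])@R.from_euler('z',a).as_matrix()
def vis(p,P):
    q=loc(P,*p[:3]); f=22.5-p[3]
    return np.min([box(q,[-55,-235,0],[55,85,30]),box(q,[-50,22.5,30],[50,62.5,88]),cyl(q,110,0,14,0,415),
      box(q,[-30,-19,325],[110,19,365]),cyl(q,0,0,20,280,325),box(q,[-45,f-21,30],[45,f,88]),cyl(q,0,f-115,9.5,53,124)],axis=0)
def blank(p,P):
    q=loc(P,*p[:3])-[0,0,50+(p[3] if len(p)>3 else 0)]; q=q@R.from_euler('y',np.radians(30)).as_matrix()
    return box(q,[-22.5,-22.5,0],[22.5,22.5,110])
def fit(f,p0,P):
    P=P[::max(1,len(P)//6000)]
    return least_squares(lambda p:f(p,P),p0,loss='soft_l1',f_scale=3,x_scale=[10,10,.1,10][:len(p0)])
E
python3 - <<'E'
from fit import *
V=[];B=[]
for n in ('scene','side'):
    p=cam(n); np.save(n+'.npy',0)
    r=[ctrl.trace(p,t) for t in ('vise','jaw','drill_stand')]
    m=np.zeros((480,640),bool)
    for x in r:
        if len(x) : m|=x[0]['pixels']
    c=cloud(p,m); c=c[(abs(c[:,0]-660)<180)&(c[:,1]<50)&(c[:,2]>12)]; V.append(c)
    for x in ctrl.trace(p,'blank_mid'):
        c=cloud(p,x['pixels'])
        if np.linalg.norm(np.median(c,0)[:2]-[560,235])<60: B.append(c); break
P=np.vstack(V)
for a0 in (0,.3,-.3,.6,-.6):
    r=fit(vis,[650,-120,a0,60],P); print('vise',r.cost,r.x.round(3))
for b,nm in ((np.vstack(B),'both'),(B[0],'scene'),(B[1],'side')):
    b=b[b[:,2]>55]
    for a0 in (-.8,-.3,.3):
        r=fit(blank,[540,230,a0],b); print(nm,r.cost,r.x.round(3),len(b))
E
```

```text
vise 206025.54205700386 [ 6.34997e+02 -1.05965e+02 -3.28000e-01  6.69360e+01]
vise 206025.5420595915 [ 6.34997e+02 -1.05965e+02 -3.28000e-01  6.69360e+01]
vise 206025.5420569568 [ 6.34997e+02 -1.05965e+02 -3.28000e-01  6.69360e+01]
vise 206025.6429489411 [ 6.34997e+02 -1.05965e+02 -3.28000e-01  6.69870e+01]
vise 206025.54205774795 [ 6.34997e+02 -1.05965e+02 -3.28000e-01  6.69360e+01]
both 2491.4286490733843 [531.892 218.089   0.551] 2197
both 2491.4286490680056 [531.892 218.089   0.551] 2197
both 2491.428649027329 [531.891 218.089   0.551] 2197
scene 713.1276124518813 [529.48  217.006   0.552] 843
scene 713.1276124515357 [529.48  217.006   0.552] 843
scene 713.1276124517674 [529.48  217.006   0.552] 843
side 1470.252576421798 [532.507 218.11    0.553] 1354
side 1470.2525764241702 [532.507 218.11    0.553] 1354
side 1470.252576421737 [532.507 218.11    0.553] 1354
```

```bash
python3 - <<'E'
from fit import *
V=[]
for n in ('scene','side'):
    p=cam(n); c=cloud(p,np.ones((480,640),bool))
    hsv=cv2.cvtColor(p['img'],cv2.COLOR_RGB2HSV).reshape(-1,3)[(p['depth']>0).ravel()]
    near=np.hypot(c[:,0]-635,c[:,1]+106)<280
    # all points in region above bench
    k=(near)&(c[:,2]>12)&(c[:,1]<15)&(c[:,2]<320)&(c[:,0]>450)
    V.append(c[k]); print(n,k.sum())
    red=near&((hsv[:,0]<8)|(hsv[:,0]>172))&(hsv[:,1]>180)&(c[:,2]>80)&(c[:,2]<130)&(c[:,1]<0)
    r=c[red]; print('red',red.sum(),r.mean(0).round(1)); 
    if n=='scene': RS=[r]
    else: RS.append(r)
    col=near&(c[:,2]>100)&(c[:,2]<260)&(c[:,0]>680); k2=c[col]
    print('col',np.median(k2,0).round(1))
    g=least_squares(lambda q:np.hypot(k2[:,0]-q[0],k2[:,1]-q[1])-14,[740,-140],loss='soft_l1'); print(g.x.round(1))
    g=least_squares(lambda q:np.hypot(r[:,0]-q[0],r[:,1]-q[1])-9.5,[r[:,0].mean()-3,r[:,1].mean()],loss='soft_l1');print('handle',g.x.round(1))
for P in (V[0],V[1],np.vstack(V)):
  r=fit(vis,[635,-106,-.33,67],P); d=vis(r.x,P); P2=P[abs(d)<10]; r=fit(vis,r.x,P2); d=vis(r.x,P2)
  print(r.x.round(3),len(P),len(P2),np.median(abs(d)).round(2))
  x,y,a,g=r.x; M=R.from_euler('z',a).as_matrix()
  for l in ([0,22.5-g-115,0],[110,0,0]): print((M@l+[x,y,0]).round(1))
E
```

```text
scene 10334
red 120 [ 587.3 -249.6  111.7]
col [ 748.1 -140.2  187.3]
[ 736. -142.]
handle [ 581.8 -252.9]
side 5915
red 91 [ 582.5 -245.7  109.5]
col [ 732.4 -130.1  185.5]
[ 739. -141.]
handle [ 584.3 -252. ]
[ 6.32202e+02 -1.07089e+02 -3.24000e-01  7.18590e+01] 10334 7377 0.96
[ 579.8 -262.9    0. ]
[ 736.5 -142.2    0. ]
[ 6.34686e+02 -1.05924e+02 -3.24000e-01  6.15270e+01] 5915 4956 1.39
[ 585.7 -251.9    0. ]
[ 739.  -140.9    0. ]
[ 6.33089e+02 -1.06304e+02 -3.28000e-01  6.22650e+01] 16249 12468 1.33
[ 583.3 -252.8    0. ]
[ 737.2 -141.7    0. ]
```

```bash
cat >> h.py <<'E'
RACK=(531.9,218.1,0.551); VISE=(633.3,-106.2,-0.327)
def toolR(a,t):  # tool y=-frame y, approach leaning t deg toward frame +x
    t=np.radians(t); M=R.from_euler('z',a).as_matrix()
    z=M@[np.sin(t),0,-np.cos(t)]; y=M@[0,-1,0.]; return np.c_[np.cross(y,z),y,z]
def go(pos,Rt,grasp=False):
    s=ctrl.read_state(); R0=rot(s['tool_rot']); pos=np.array(pos,float)
    if grasp: pos=pos+19*Rt[:,2]
    d=R0.T@(pos-s['eef_pos'])/300; w=R.from_matrix(R0.T@Rt).as_rotvec()/(np.pi/2)
    print('t',d.round(4),'w',w.round(4),'dist',(np.linalg.norm(d)*300).round(1),'deg',(np.linalg.norm(w)*90).round(1),'q',s['qpos'].round(2),'clk',s['clock'])
E
python3 -c "
from h import *
go([360,-390,340],toolR(.551,0));go([440,-120,340],toolR(.551,0))"
```

```text
t [ 0.772  -0.5749 -0.3623] w [-0.     -0.     -0.1638] dist 308.5 deg 14.7 q [ 1.21  0.63  0.04  1.52 -0.03  1.   -0.02] clk 1.7
t [ 1.2878 -1.3591 -0.3622] w [-0.     -0.     -0.1638] dist 572.1 deg 14.7 q [ 1.21  0.63  0.04  1.52 -0.03  1.   -0.02] clk 1.7
```

Call:
jog_arm:
  plan:
    - {"tx": 0.3,"ty": -0.2,"tz": -0.36,"wz": -0.08,"claw": 0}
    - {"tx": 0.77,"ty": -0.57,"tz": -0.36,"wz": -0.16,"claw": 0}
    - {"tx": 0.77,"ty": -0.57,"tz": -0.36,"wz": -0.16,"claw": 0}
    - {"tx": 0.77,"ty": -0.57,"tz": -0.36,"wz": -0.16,"claw": 0}
    - {"tx": 0.77,"ty": -0.57,"tz": -0.36,"wz": -0.16,"claw": 0}
    - {"tx": 0.77,"ty": -0.57,"tz": -0.36,"wz": -0.16,"claw": 0}
    - {"tx": 0.77,"ty": -0.57,"tz": -0.36,"wz": -0.16,"claw": 0}

```text
invalid input at $.plan[0]: expected keys tx, ty, tz, wx, wy, wz, claw
```

```bash
python3 -c "
from h import *
print(ctrl.read_state()['eef_pos'])
go([440,-120,340],toolR(.551,0));go([440,-120,340],toolR(.2,15))"
```

```text
[ 188.2595417  -622.13117088  231.29699547]
t [ 1.2878 -1.3591 -0.3622] w [-0.     -0.     -0.1638] dist 572.1 deg 14.7 q [ 1.21  0.63  0.04  1.52 -0.03  1.   -0.02] clk 1.7
t [ 1.2878 -1.3591 -0.3622] w [-0.0078  0.1665  0.0593] dist 572.1 deg 15.9 q [ 1.21  0.63  0.04  1.52 -0.03  1.   -0.02] clk 1.7
```

Call:
jog_arm:
  plan:
    - {"tx": 0.3,"ty": -0.2,"tz": -0.36,"wx": 0,"wy": 0,"wz": -0.08,"claw": 0}
    - {"tx": 0.77,"ty": -0.57,"tz": -0.36,"wx": 0,"wy": 0,"wz": -0.16,"claw": 0}
    - {"tx": 0.77,"ty": -0.57,"tz": -0.36,"wx": 0,"wy": 0,"wz": -0.16,"claw": 0}
    - {"tx": 0.77,"ty": -0.57,"tz": -0.36,"wx": 0,"wy": 0,"wz": -0.16,"claw": 0}
    - {"tx": 0.77,"ty": -0.57,"tz": -0.36,"wx": 0,"wy": 0,"wz": -0.16,"claw": 0}
    - {"tx": 0.77,"ty": -0.57,"tz": -0.36,"wx": 0,"wy": 0,"wz": -0.16,"claw": 0}
    - {"tx": 0.77,"ty": -0.57,"tz": -0.36,"wx": 0,"wy": 0,"wz": -0.16,"claw": 0}
    - {"tx": 0.77,"ty": -0.57,"tz": -0.36,"wx": 0,"wy": 0,"wz": -0.16,"claw": 0}

```text
clock: 2.5
eef_pos: [361.9, -389.8, 340.3]
tool_rot: [3.14, -0.001, 0.55]
force: [-0.6, -0.9, -0.4]
width: 85.2
gripper_force: 0.0
```

```bash
python3 -c "
from h import *
go([430,-110,340],toolR(.551,15));go([430,-110,340],toolR(.551,0))"
```

```text
t [ 0.6813 -0.6764  0.0007] w [ 0.0012  0.1659 -0.0003] dist 288.0 deg 14.9 q [ 0.82  0.35 -0.07  1.69  0.03  1.1  -0.28] clk 2.5
t [ 0.6813 -0.6764  0.0007] w [ 0.0011 -0.0008 -0.0005] dist 288.0 deg 0.1 q [ 0.82  0.35 -0.07  1.69  0.03  1.1  -0.28] clk 2.5
```

Call:
jog_arm:
  plan:
    - {"tx": 0.68,"ty": -0.68,"tz": 0,"wx": 0,"wy": 0.05,"wz": 0,"claw": 0}
    - {"tx": 0.68,"ty": -0.68,"tz": 0,"wx": 0,"wy": 0.16,"wz": 0,"claw": 0}
    - {"tx": 0.68,"ty": -0.68,"tz": 0,"wx": 0,"wy": 0.16,"wz": 0,"claw": 0}
    - {"tx": 0.68,"ty": -0.68,"tz": 0,"wx": 0,"wy": 0.16,"wz": 0,"claw": 0}
    - {"tx": 0.68,"ty": -0.68,"tz": 0,"wx": 0,"wy": 0.16,"wz": 0,"claw": 0}
    - {"tx": 0.68,"ty": -0.68,"tz": 0,"wx": 0,"wy": 0.16,"wz": 0,"claw": 0}
    - {"tx": 0.68,"ty": -0.68,"tz": 0,"wx": 0,"wy": 0.16,"wz": 0,"claw": 0}
    - {"tx": 0.68,"ty": -0.68,"tz": 0,"wx": 0,"wy": 0.16,"wz": 0,"claw": 0}

```text
clock: 3.3
eef_pos: [428.1, -112.9, 339.0]
tool_rot: [3.141, -0.25, 0.544]
force: [0.6, -0.4, -0.5]
width: 84.9
gripper_force: 0.0
```

```bash
python3 -c "
from h import *
go([500,160,310],toolR(.551,15))
p=cam('wrist');save(p,'w1.png')
print(p['T'].round(2))"
```

```text
t [ 0.6308 -0.6546  0.2608] w [ 0.0016  0.0072 -0.0042] dist 283.7 deg 0.8 q [ 0.6   0.13 -0.28  2.03 -0.21  0.83 -0.58] clk 3.3
[[ 5.2000e-01 -8.5000e-01 -6.0000e-02  4.6569e+02]
 [-8.6000e-01 -5.2000e-01 -4.0000e-02 -9.1110e+01]
 [ 0.0000e+00  7.0000e-02 -1.0000e+00  4.9687e+02]
 [ 0.0000e+00  0.0000e+00  0.0000e+00  1.0000e+00]]
```

Call:
jog_arm:
  plan:
    - {"tx": 0.63,"ty": -0.65,"tz": 0.26,"wx": 0,"wy": 0.007,"wz": 0,"claw": 0}
    - {"tx": 0.63,"ty": -0.65,"tz": 0.26,"wx": 0,"wy": 0.007,"wz": 0,"claw": 0}
    - {"tx": 0.63,"ty": -0.65,"tz": 0.26,"wx": 0,"wy": 0.007,"wz": 0,"claw": 0}
    - {"tx": 0.63,"ty": -0.65,"tz": 0.26,"wx": 0,"wy": 0.007,"wz": 0,"claw": 0}
    - {"tx": 0.63,"ty": -0.65,"tz": 0.26,"wx": 0,"wy": 0.007,"wz": 0,"claw": 0}
    - {"tx": 0.63,"ty": -0.65,"tz": 0.26,"wx": 0,"wy": 0.007,"wz": 0,"claw": 0}
    - {"tx": 0.63,"ty": -0.65,"tz": 0.26,"wx": 0,"wy": 0.007,"wz": 0,"claw": 0}
    - {"tx": 0.63,"ty": -0.65,"tz": 0.26,"wx": 0,"wy": 0.007,"wz": 0,"claw": 0}

```text
clock: 4.15
eef_pos: [501.2, 158.4, 309.9]
tool_rot: [3.141, -0.26, 0.543]
force: [0.0, -0.5, 0.6]
width: 85.4
gripper_force: 0.0
```

```bash
python3 - <<'E'
from fit import *
p=cam('wrist');save(p,'w2.png')
for r in ctrl.trace(p,'blank_mid'):
    c=cloud(p,r['pixels']); print(r['score'],r['extent'],np.median(c,0).round())
    if len(c)>100 and np.linalg.norm(np.median(c,0)[:2]-[555,232])<50:
        c=c[c[:,2]>60]; f=fit(blank,[532,218,.55],c); d=blank(f.x,c); c=c[abs(d)<6]; f=fit(blank,f.x,c); print(f.x.round(3),np.median(abs(blank(f.x,c))),len(c))
        f=fit(blank,list(f.x)+[0],c); print(f.x.round(3),np.median(abs(blank(f.x,c))))
x,y,a=RACK
u=R.from_euler('z',a).as_matrix()@[np.sin(np.pi/6),0,np.cos(np.pi/6)]
B=np.array([x,y,50]); print('u',u)
g=B+82*u; Rt=toolR(a,15); print(g); go(g-80*Rt[:,2],Rt,True); go(g,Rt,True)
E
```

```text
0.83 [95.6, 45.0, 124.2, 90.1] [586. 485.  44.]
0.71 [276.2, 176.2, 65.8, 107.8] [557. 232. 137.]
[531.338 217.34    0.553] 0.3552234646639647 5648
[ 5.31286e+02  2.17278e+02  5.52000e-01 -4.56000e-01] 0.30282854769832745
0.63 [36.2, 251.1, 72.4, 87.0] [358. 448.  42.]
0.55 [140.2, 349.4, 101.5, 97.8] [321. 284.  44.]
u [0.4260007  0.26176975 0.8660254 ]
[566.83205775 239.56511917 121.01408311]
t [ 0.1552 -0.1218  0.491 ] w [ 0.0021  0.0006 -0.0062] dist 158.8 deg 0.6 q [ 0.    0.26 -0.41  1.97  0.1   0.68 -1.47] clk 4.25
t [ 0.1554 -0.1226  0.7577] w [ 0.0021  0.0006 -0.0062] dist 234.9 deg 0.6 q [ 0.    0.26 -0.41  1.97  0.1   0.68 -1.47] clk 4.25
```

View pics/w2.png

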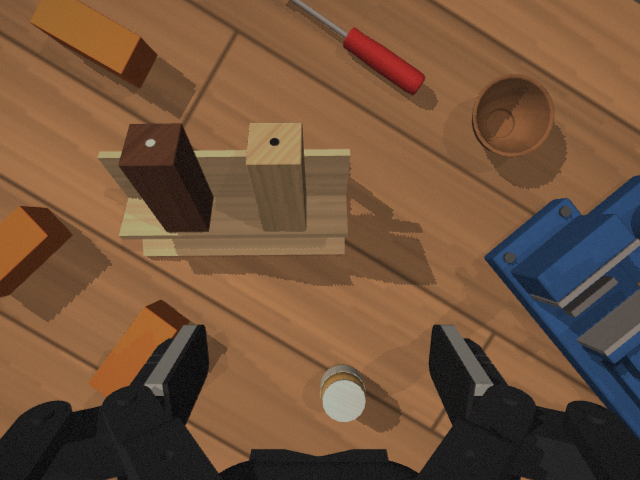

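Call:
jog_arm:
  plan:
    - {"tx": 0,"ty": 0,"tz": 0,"wx": 0,"wy": 0.1,"wz": 0,"claw": 0}
    - {"tx": 0,"ty": 0,"tz": 0,"wx": 0,"wy": 0.2,"wz": 0,"claw": 0}
    - {"tx": 0,"ty": 0,"tz": 0,"wx": 0,"wy": 0.3,"wz": 0,"claw": 0}
    - {"tx": 0,"ty": 0,"tz": 0,"wx": 0,"wy": 0.4,"wz": 0,"claw": 0}
    - {"tx": 0,"ty": 0,"tz": 0,"wx": 0,"wy": 0.4,"wz": 0,"claw": 0}
    - {"tx": 0,"ty": 0,"tz": 0,"wx": 0,"wy": 0.4,"wz": 0,"claw": 0}
    - {"tx": 0,"ty": 0,"tz": 0,"wx": 0,"wy": 0.4,"wz": 0,"claw": 0}
    - {"tx": 0,"ty": 0,"tz": 0,"wx": 0,"wy": 0.4,"wz": 0,"claw": 0}
    - {"tx": 0,"ty": 0,"tz": 0,"wx": 0,"wy": 0.4,"wz": 0,"claw": 0}
    - {"tx": 0,"ty": 0,"tz": 0,"wx": 0,"wy": 0.4,"wz": 0,"claw": 0}

```text
clock: 5.25
eef_pos: [498.3, 137.6, 374.1]
tool_rot: [-3.09, -0.764, 0.539]
force: [0.3, -1.3, 0.4]
width: 85.2
gripper_force: 0.0
```

```bash
python3 -c "
from h import *
go([501,158,310],toolR(.551,51))"
```

```text
t [-0.117  -0.0441  0.1864] w [-0.027   0.0803 -0.0074] dist 67.3 deg 7.7 q [ 0.97  0.13 -1.15  2.28 -1.08  0.23 -0.15] clk 5.25
```

```bash
cat >> h.py <<'E'
RACK=(531.3,217.3,0.552)
def toolF(a,t): return toolR(a,t)@np.diag([-1,-1,1.])
E
python3 -c "
from h import *
go([460,60,330],toolR(.551,0)@R.from_euler('z',-90,degrees=True).as_matrix())"
```

```text
t [-0.2767  0.1532 -0.0693] w [ 0.3577 -0.4018 -0.9415] dist 97.1 deg 97.6 q [ 0.97  0.13 -1.15  2.28 -1.08  0.23 -0.15] clk 5.25
```

Call:
jog_arm:
  plan:
    - {"tx": 0,"ty": 0,"tz": 0,"wx": 0,"wy": -0.2,"wz": 0,"claw": 0}
    - {"tx": -0.05,"ty": 0.04,"tz": 0,"wx": 0.0,"wy": -0.4,"wz": 0,"claw": 0}
    - {"tx": -0.1,"ty": 0.05,"tz": -0.03,"wx": 0.0,"wy": -0.5,"wz": 0,"claw": 0}
    - {"tx": -0.15,"ty": 0.1,"tz": -0.05,"wx": 0.0,"wy": -0.5,"wz": 0,"claw": 0}
    - {"tx": -0.2,"ty": 0.15,"tz": -0.07,"wx": 0.0,"wy": -0.5,"wz": 0,"claw": 0}
    - {"tx": -0.28,"ty": 0.15,"tz": -0.07,"wx": 0.0,"wy": -0.5,"wz": 0,"claw": 0}
    - {"tx": -0.28,"ty": 0.15,"tz": -0.07,"wx": 0.0,"wy": -0.5,"wz": 0,"claw": 0}
    - {"tx": -0.28,"ty": 0.15,"tz": -0.07,"wx": 0.0,"wy": -0.5,"wz": 0,"claw": 0}

```text
clock: 6.05
eef_pos: [460.9, 63.3, 329.2]
tool_rot: [-3.102, 0.021, 0.58]
force: [0.6, 0.4, -1.4]
width: 85.3
gripper_force: 0.0
```

```bash
python3 -c "
from h import *
go([450,20,330],toolR(.551,0)@R.from_euler('z',-90,degrees=True).as_matrix())"
```

```text
t [-0.1095  0.1006 -0.0044] w [-0.0302 -0.0091 -0.9819] dist 44.6 deg 88.4 q [ 0.24  0.31 -0.55  1.83  0.14  1.08 -1.35] clk 6.05
```

Call:
jog_arm:
  plan:
    - {"tx": -0.11,"ty": 0.1,"tz": 0,"wx": 0,"wy": 0,"wz": -0.1,"claw": 0}
    - {"tx": -0.11,"ty": 0.1,"tz": 0,"wx": 0,"wy": 0,"wz": -0.2,"claw": 0}
    - {"tx": -0.11,"ty": 0.1,"tz": 0,"wx": 0,"wy": 0,"wz": -0.3,"claw": 0}
    - {"tx": -0.11,"ty": 0.1,"tz": 0,"wx": 0,"wy": 0,"wz": -0.4,"claw": 0}
    - {"tx": -0.11,"ty": 0.1,"tz": 0,"wx": 0,"wy": 0,"wz": -0.5,"claw": 0}
    - {"tx": -0.11,"ty": 0.1,"tz": 0,"wx": 0,"wy": 0,"wz": -0.6,"claw": 0}
    - {"tx": -0.11,"ty": 0.1,"tz": 0,"wx": 0,"wy": 0,"wz": -0.7,"claw": 0}
    - {"tx": -0.11,"ty": 0.1,"tz": 0,"wx": 0,"wy": 0,"wz": -0.8,"claw": 0}
    - {"tx": -0.11,"ty": 0.1,"tz": 0,"wx": 0,"wy": 0,"wz": -0.9,"claw": 0}
    - {"tx": -0.11,"ty": 0.1,"tz": 0,"wx": 0,"wy": 0,"wz": -0.98,"claw": 0}
    - {"tx": -0.11,"ty": 0.1,"tz": 0,"wx": 0,"wy": 0,"wz": -0.98,"claw": 0}

```text
clock: 7.15
eef_pos: [447.1, 17.9, 329.1]
tool_rot: [-3.121, -0.038, 2.119]
force: [0.4, 0.3, -0.0]
width: 85.4
gripper_force: 0.0
```

```bash
python3 -c "
from h import *
go([444,-42,330],toolF(-.327,0));go([444,-42,330],toolF(-.327,20));go([444,-42,330],toolF(-.327,45))"
```

```text
t [-0.1647 -0.113  -0.007 ] w [-0.0045 -0.0276 -0.4424] dist 60.0 deg 39.9 q [ 0.59  0.34 -0.9   1.86  0.26  1.1   0.14] clk 7.15
t [-0.1647 -0.113  -0.007 ] w [-0.0817 -0.2407 -0.4376] dist 60.0 deg 45.5 q [ 0.59  0.34 -0.9   1.86  0.26  1.1   0.14] clk 7.15
t [-0.1647 -0.113  -0.007 ] w [-0.1783 -0.5068 -0.4185] dist 60.0 deg 61.3 q [ 0.59  0.34 -0.9   1.86  0.26  1.1   0.14] clk 7.15
```

Call:
jog_arm:
  plan:
    - {"tx": -0.08,"ty": -0.05,"tz": 0,"wx": 0,"wy": -0.03,"wz": -0.1,"claw": 0}
    - {"tx": -0.16,"ty": -0.11,"tz": 0,"wx": 0,"wy": -0.03,"wz": -0.2,"claw": 0}
    - {"tx": -0.16,"ty": -0.11,"tz": 0,"wx": 0,"wy": -0.03,"wz": -0.3,"claw": 0}
    - {"tx": -0.16,"ty": -0.11,"tz": 0,"wx": 0,"wy": -0.03,"wz": -0.44,"claw": 0}
    - {"tx": -0.16,"ty": -0.11,"tz": 0,"wx": -0.04,"wy": -0.13,"wz": -0.44,"claw": 0}
    - {"tx": -0.16,"ty": -0.11,"tz": 0,"wx": -0.08,"wy": -0.24,"wz": -0.44,"claw": 0}
    - {"tx": -0.16,"ty": -0.11,"tz": 0,"wx": -0.12,"wy": -0.34,"wz": -0.43,"claw": 0}
    - {"tx": -0.16,"ty": -0.11,"tz": 0,"wx": -0.15,"wy": -0.42,"wz": -0.42,"claw": 0}
    - {"tx": -0.16,"ty": -0.11,"tz": 0,"wx": -0.18,"wy": -0.51,"wz": -0.42,"claw": 0}
    - {"tx": -0.16,"ty": -0.11,"tz": 0,"wx": -0.18,"wy": -0.51,"wz": -0.42,"claw": 0}
    - {"tx": -0.16,"ty": -0.11,"tz": 0,"wx": -0.18,"wy": -0.51,"wz": -0.42,"claw": 0}
    - {"tx": -0.16,"ty": -0.11,"tz": 0,"wx": -0.18,"wy": -0.51,"wz": -0.42,"claw": 0}

```text
clock: 8.35
eef_pos: [455.1, -39.9, 341.4]
tool_rot: [-3.124, 0.76, 2.816]
force: [-0.1, -0.2, 0.5]
width: 85.3
gripper_force: 0.0
```

```bash
python3 -c "
from h import *
go([444,-42,330],toolF(-.327,20));go([444,-42,330],toolF(-.327,45))"
```

```text
t [ 0.0499 -0.0183  0.0053] w [-0.0104  0.2618 -0.0014] dist 16.0 deg 23.6 q [ 0.94  0.03 -1.24  2.46  1.55  0.45 -0.44] clk 8.35
t [ 0.0499 -0.0183  0.0053] w [-0.0104 -0.0159  0.0008] dist 16.0 deg 1.7 q [ 0.94  0.03 -1.24  2.46  1.55  0.45 -0.44] clk 8.35
```

```bash
cat >> h.py <<'E'
def V(x,y,z): return R.from_euler('z',VISE[2]).as_matrix()@[x,y,z]+[VISE[0],VISE[1],0]
E
python3 -c "
from h import *
go(V(-110,0,190),toolF(VISE[2],43),True);go(V(-70,0,160),toolF(VISE[2],43),True)"
```

```text
t [ 0.1551 -0.0082  0.6132] w [-0.0104  0.0063  0.0007] dist 189.8 deg 1.1 q [ 0.94  0.03 -1.24  2.46  1.55  0.45 -0.44] clk 8.35
t [ 0.1274 -0.0056  0.7775] w [-0.0104  0.0063  0.0007] dist 236.4 deg 1.1 q [ 0.94  0.03 -1.24  2.46  1.55  0.45 -0.44] clk 8.35
```

Call:
jog_arm:
  plan:
    - {"tx": 0.15,"ty": 0,"tz": 0.15,"wx": 0,"wy": 0.01,"wz": 0,"claw": 0}
    - {"tx": 0.15,"ty": 0,"tz": 0.3,"wx": 0,"wy": 0.01,"wz": 0,"claw": 0}
    - {"tx": 0.15,"ty": 0,"tz": 0.45,"wx": 0,"wy": 0.01,"wz": 0,"claw": 0}
    - {"tx": 0.15,"ty": 0,"tz": 0.6,"wx": 0,"wy": 0.01,"wz": 0,"claw": 0}
    - {"tx": 0.15,"ty": 0,"tz": 0.61,"wx": 0,"wy": 0.01,"wz": 0,"claw": 0}
    - {"tx": 0.15,"ty": 0,"tz": 0.61,"wx": 0,"wy": 0.01,"wz": 0,"claw": 0}
    - {"tx": 0.15,"ty": 0,"tz": 0.61,"wx": 0,"wy": 0.01,"wz": 0,"claw": 0}
    - {"tx": 0.15,"ty": 0,"tz": 0.61,"wx": 0,"wy": 0.01,"wz": 0,"claw": 0}

```text
clock: 9.15
eef_pos: [552.2, -70.7, 183.4]
tool_rot: [-3.123, 0.741, 2.818]
force: [-0.0, 0.7, -0.1]
width: 85.3
gripper_force: 0.0
```

```bash
python3 - <<'E'
from fit import *
go(V(-110,0,190),toolF(VISE[2],43),True)
p=cam('wrist');save(p,'w3.png'); c=cloud(p,np.ones((480,640),bool)); q=loc(c,*VISE)
k=(abs(q[:,0])<170)&(q[:,1]>-250)&(q[:,1]<100)&(c[:,2]>12)&(c[:,2]<320)&(q[:,0]>-57)
P=c[k]; print(k.sum())
r=fit(vis,[*VISE,64],P)
for th in (12,7,5): d=vis(r.x,P); P2=P[abs(d)<th]; r=fit(vis,r.x,P2)
print(r.x.round(3),len(P2),np.median(abs(vis(r.x,P2))))
E
```

```text
t [ 0.0381 -0.0251 -0.0016] w [-0.0103 -0.006   0.0017] dist 13.7 deg 1.1 q [ 0.66  0.84 -1.25  2.47  1.99  1.24 -0.72] clk 9.15
61248
[ 6.33387e+02 -1.06959e+02 -3.26000e-01  6.19110e+01] 45906 0.45234189297135785
```

View pics/w3.png

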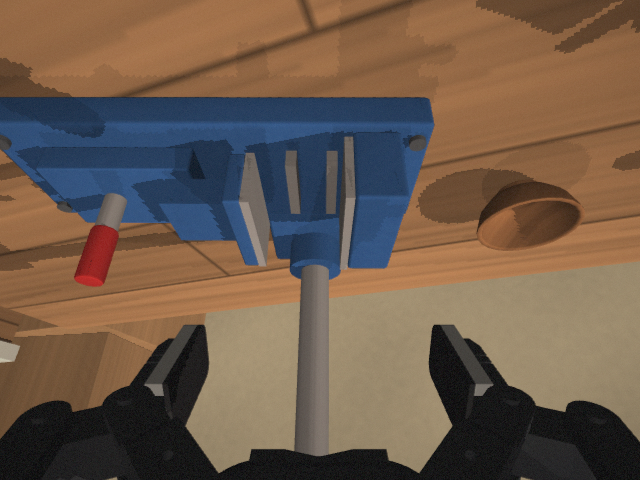

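```bash
sed -i 's/^RACK=.*0.552)/&; VISE=(633.4,-107.0,-0.326)/' h.py; python3 -c "
from h import *
go(V(-60,-6,150),toolF(VISE[2],43),True);go(V(0,-6,140),toolF(VISE[2],43),True)"
```

```text
t [ 0.0059 -0.0448  0.211 ] w [-0.0108 -0.0053  0.0015] dist 64.7 deg 1.1 q [ 0.66  0.84 -1.25  2.47  1.99  1.24 -0.72] clk 9.2
t [-0.119  -0.0423  0.3707] w [-0.0108 -0.0053  0.0015] dist 117.5 deg 1.1 q [ 0.66  0.84 -1.25  2.47  1.99  1.24 -0.72] clk 9.2
```

Call:
jog_arm:
  plan:
    - {"tx": 0,"ty": -0.04,"tz": 0.1,"wx": -0.01,"wy": 0,"wz": 0,"claw": 0}
    - {"tx": 0,"ty": -0.04,"tz": 0.2,"wx": -0.01,"wy": 0,"wz": 0,"claw": 0}
    - {"tx": -0.06,"ty": -0.04,"tz": 0.28,"wx": -0.01,"wy": 0,"wz": 0,"claw": 0}
    - {"tx": -0.12,"ty": -0.04,"tz": 0.37,"wx": -0.01,"wy": 0,"wz": 0,"claw": 0}
    - {"tx": -0.12,"ty": -0.04,"tz": 0.37,"wx": -0.01,"wy": 0,"wz": 0,"claw": 0}
    - {"tx": -0.12,"ty": -0.04,"tz": 0.37,"wx": -0.01,"wy": 0,"wz": 0,"claw": 0}
    - {"tx": -0.12,"ty": -0.04,"tz": 0.37,"wx": -0.01,"wy": 0,"wz": 0,"claw": 0}
    - {"tx": -0.12,"ty": -0.04,"tz": 0.37,"wx": -0.01,"wy": 0,"wz": 0,"claw": 0}

```text
clock: 10.0
eef_pos: [643.2, -114.8, 124.1]
tool_rot: [-3.14, 0.738, 2.819]
force: [0.3, 0.3, 0.5]
width: 85.4
gripper_force: 0.0
```

```bash
python3 -c "
from h import *
go(V(0,-6,140),toolF(VISE[2],43),True);go(V(0,0,127),toolF(VISE[2],43),True)
go(V(-100,-6,190),toolF(VISE[2],43),True);go([455,0,330],toolF(0,20),True)"
```

```text
t [-0.0075 -0.0058 -0.0024] w [ 0.0003 -0.0077  0.0017] dist 2.9 deg 0.7 q [ 0.72  1.02 -1.13  2.26  2.17  1.15 -0.54] clk 10.0
t [0.0216 0.0143 0.0296] w [ 0.0003 -0.0077  0.0017] dist 11.8 deg 0.7 q [ 0.72  1.02 -1.13  2.26  2.17  1.15 -0.54] clk 10.0
t [ 0.1269 -0.0052 -0.3501] w [ 0.0003 -0.0077  0.0017] dist 111.7 deg 0.7 q [ 0.72  1.02 -1.13  2.26  2.17  1.15 -0.54] clk 10.0
t [ 0.0925  0.1693 -0.9323] w [-0.1081  0.2456 -0.177 ] dist 285.6 deg 28.9 q [ 0.72  1.02 -1.13  2.26  2.17  1.15 -0.54] clk 10.0
```

Call:
jog_arm:
  plan:
    - {"tx": 0.04,"ty": 0,"tz": -0.12,"wx": 0,"wy": 0,"wz": 0,"claw": 0}
    - {"tx": 0.12,"ty": 0,"tz": -0.3,"wx": 0,"wy": 0,"wz": 0,"claw": 0}
    - {"tx": 0.12,"ty": 0,"tz": -0.35,"wx": 0,"wy": 0,"wz": 0,"claw": 0}
    - {"tx": 0.09,"ty": 0.17,"tz": -0.93,"wx": -0.1,"wy": 0.25,"wz": -0.18,"claw": 0}
    - {"tx": 0.09,"ty": 0.17,"tz": -0.93,"wx": -0.1,"wy": 0.25,"wz": -0.18,"claw": 0}
    - {"tx": 0.09,"ty": 0.17,"tz": -0.93,"wx": -0.1,"wy": 0.25,"wz": -0.18,"claw": 0}
    - {"tx": 0.09,"ty": 0.17,"tz": -0.93,"wx": -0.1,"wy": 0.25,"wz": -0.18,"claw": 0}
    - {"tx": 0.09,"ty": 0.17,"tz": -0.93,"wx": -0.1,"wy": 0.25,"wz": -0.18,"claw": 0}
    - {"tx": 0.09,"ty": 0.17,"tz": -0.93,"wx": -0.1,"wy": 0.25,"wz": -0.18,"claw": 0}
    - {"tx": 0.09,"ty": 0.17,"tz": -0.93,"wx": -0.1,"wy": 0.25,"wz": -0.18,"claw": 0}

```text
clock: 11.0
eef_pos: [464.8, -16.5, 294.4]
tool_rot: [-3.115, 0.336, 3.129]
force: [-0.5, -0.8, -0.6]
width: 85.4
gripper_force: 0.0
```

```bash
cat >> h.py <<'E'
def G(s,back=0,t=13):
    x,y,a=RACK; u=R.from_euler('z',a).as_matrix()@[.5,0,np.sqrt(.75)]; Rt=toolF(a,t)
    return np.array([x,y,50])+s*u-back*Rt[:,2]
E
python3 -c "
from h import *
Rt=toolF(RACK[2],13)
go(G(82,150),Rt,True); go(G(82,70),Rt,True)"
```

```text
t [-0.1802  0.8083  0.2027] w [-0.1166  0.0632 -0.3466] dist 255.8 deg 33.4 q [ 0.93  0.3  -1.24  2.19  0.7   0.64  0.78] clk 11.0
t [-0.1423  0.8474  0.4638] w [-0.1166  0.0632 -0.3466] dist 292.9 deg 33.4 q [ 0.93  0.3  -1.24  2.19  0.7   0.64  0.78] clk 11.0
```

Call:
jog_arm:
  plan:
    - {"tx": 0,"ty": 0.1,"tz": 0,"wx": -0.03,"wy": 0.02,"wz": -0.08,"claw": 0}
    - {"tx": -0.05,"ty": 0.25,"tz": 0.03,"wx": -0.06,"wy": 0.03,"wz": -0.16,"claw": 0}
    - {"tx": -0.1,"ty": 0.4,"tz": 0.08,"wx": -0.09,"wy": 0.05,"wz": -0.25,"claw": 0}
    - {"tx": -0.14,"ty": 0.55,"tz": 0.12,"wx": -0.12,"wy": 0.06,"wz": -0.35,"claw": 0}
    - {"tx": -0.18,"ty": 0.7,"tz": 0.18,"wx": -0.12,"wy": 0.06,"wz": -0.35,"claw": 0}
    - {"tx": -0.18,"ty": 0.81,"tz": 0.2,"wx": -0.12,"wy": 0.06,"wz": -0.35,"claw": 0}
    - {"tx": -0.18,"ty": 0.81,"tz": 0.2,"wx": -0.12,"wy": 0.06,"wz": -0.35,"claw": 0}
    - {"tx": -0.18,"ty": 0.81,"tz": 0.2,"wx": -0.12,"wy": 0.06,"wz": -0.35,"claw": 0}
    - {"tx": -0.18,"ty": 0.81,"tz": 0.2,"wx": -0.12,"wy": 0.06,"wz": -0.35,"claw": 0}

```text
clock: 11.9
eef_pos: [542.5, 222.6, 249.9]
tool_rot: [-3.14, 0.234, -2.584]
force: [0.2, -1.3, -0.3]
width: 85.5
gripper_force: 0.0
```

```bash
python3 -c "
from h import *
Rt=toolF(RACK[2],13)
go(G(82,80),Rt,True); go(G(82,0),Rt,True)"
```

```text
t [0.0052 0.0047 0.2366] w [-0.0002  0.0048  0.0036] dist 71.0 deg 0.5 q [ 0.29  0.63 -1.12  1.88  0.82  0.86  0.94] clk 11.9
t [0.0072 0.0048 0.5033] w [-0.0002  0.0048  0.0036] dist 151.0 deg 0.5 q [ 0.29  0.63 -1.12  1.88  0.82  0.86  0.94] clk 11.9
```

```bash
python3 -c "
from h import *
Rt=toolF(RACK[2],13)
go(G(86,50),Rt,True); go(G(86,0),Rt,True)"
```

```text
t [-0.0032  0.0047  0.327 ] w [-0.0002  0.0048  0.0036] dist 98.1 deg 0.5 q [ 0.29  0.63 -1.12  1.88  0.82  0.86  0.94] clk 11.9
t [-0.002   0.0047  0.4936] w [-0.0002  0.0048  0.0036] dist 148.1 deg 0.5 q [ 0.29  0.63 -1.12  1.88  0.82  0.86  0.94] clk 11.9
```

Call:
jog_arm:
  plan:
    - {"tx": 0,"ty": 0.005,"tz": 0.1,"wx": 0,"wy": 0.005,"wz": 0.003,"claw": 0}
    - {"tx": -0.002,"ty": 0.005,"tz": 0.2,"wx": 0,"wy": 0.005,"wz": 0.003,"claw": 0}
    - {"tx": -0.002,"ty": 0.005,"tz": 0.3,"wx": 0,"wy": 0.005,"wz": 0.003,"claw": 0}
    - {"tx": -0.002,"ty": 0.005,"tz": 0.35,"wx": 0,"wy": 0.005,"wz": 0.003,"claw": 0}
    - {"tx": -0.002,"ty": 0.005,"tz": 0.42,"wx": 0,"wy": 0.005,"wz": 0.003,"claw": 0}
    - {"tx": -0.002,"ty": 0.005,"tz": 0.46,"wx": 0,"wy": 0.005,"wz": 0.003,"claw": 0}
    - {"tx": -0.002,"ty": 0.005,"tz": 0.493,"wx": 0,"wy": 0.005,"wz": 0.003,"claw": 0}
    - {"tx": -0.002,"ty": 0.005,"tz": 0.493,"wx": 0,"wy": 0.005,"wz": 0.003,"claw": 0}
    - {"tx": -0.002,"ty": 0.005,"tz": 0.493,"wx": 0,"wy": 0.005,"wz": 0.003,"claw": 0}
    - {"tx": -0.002,"ty": 0.005,"tz": 0.493,"wx": 0,"wy": 0.005,"wz": 0.003,"claw": 0}

```text
clock: 12.9
eef_pos: [572.3, 243.9, 107.2]
tool_rot: [3.141, 0.229, -2.589]
force: [-1.1, -0.1, 0.1]
width: 85.4
gripper_force: 0.0
```

```bash
python3 -c "
from h import *
Rt=toolF(RACK[2],13)
go(G(86,0),Rt,True)"
```

```text
t [ 0.006  -0.0037  0.0027] w [0.0007 0.0013 0.0005] dist 2.3 deg 0.1 q [ 0.11  0.83 -0.87  1.92  1.11  0.67  0.7 ] clk 12.9
```

Close with the small centring correction.

Call:
jog_arm:
  plan:
    - {"tx": 0.003,"ty": -0.004,"tz": 0.002,"wx": 0,"wy": 0,"wz": 0,"claw": 0}
    - {"tx": 0.003,"ty": -0.004,"tz": 0.002,"wx": 0,"wy": 0,"wz": 0,"claw": 0.3}
    - {"tx": 0.003,"ty": -0.004,"tz": 0.002,"wx": 0,"wy": 0,"wz": 0,"claw": 0.6}
    - {"tx": 0.003,"ty": -0.004,"tz": 0.002,"wx": 0,"wy": 0,"wz": 0,"claw": 1}
    - {"tx": 0.003,"ty": -0.004,"tz": 0.002,"wx": 0,"wy": 0,"wz": 0,"claw": 1}
    - {"tx": 0.003,"ty": -0.004,"tz": 0.002,"wx": 0,"wy": 0,"wz": 0,"claw": 1}
    - {"tx": 0.003,"ty": -0.004,"tz": 0.002,"wx": 0,"wy": 0,"wz": 0,"claw": 1}
    - {"tx": 0.003,"ty": -0.004,"tz": 0.002,"wx": 0,"wy": 0,"wz": 0,"claw": 1}
    - {"tx": 0.003,"ty": -0.004,"tz": 0.002,"wx": 0,"wy": 0,"wz": 0,"claw": 1}
    - {"tx": 0.003,"ty": -0.004,"tz": 0.002,"wx": 0,"wy": 0,"wz": 0,"claw": 1}

```text
clock: 13.9
eef_pos: [571.9, 242.5, 105.8]
tool_rot: [3.141, 0.228, -2.588]
force: [-2.4, -1.0, 5.3]
width: 44.4
gripper_force: 60.9
```

```bash
python3 -c "
from h import *
s=ctrl.read_state(); R0=rot(s['tool_rot'])
print(s['width'],s['gripper_force'],s['force'])
go(s['eef_pos']+[0,0,100],R0);go([548,215,300],toolF(.3,20));go([470,60,320],toolF(.0,20))"
```

```text
44.440982200705875 60.89516043663025 [-2.37818925 -0.99913814  5.25358021]
t [-7.530e-02  3.000e-04 -3.247e-01] w [0. 0. 0.] dist 100.0 deg 0.0 q [ 0.11  0.83 -0.87  1.92  1.11  0.67  0.7 ] clk 13.9
t [-0.0333 -0.0355 -0.657 ] w [ 0.0466 -0.0768  0.1546] dist 197.6 deg 16.1 q [ 0.11  0.83 -0.87  1.92  1.11  0.67  0.7 ] clk 13.9
t [ 0.4316 -0.3383 -0.8335] w [ 0.1009 -0.0753  0.3378] dist 299.3 deg 32.4 q [ 0.11  0.83 -0.87  1.92  1.11  0.67  0.7 ] clk 13.9
```

Call:
jog_arm:
  plan:
    - {"tx": -0.02,"ty": 0,"tz": -0.08,"wx": 0,"wy": 0,"wz": 0,"claw": 1}
    - {"tx": -0.045,"ty": 0,"tz": -0.19,"wx": 0,"wy": 0,"wz": 0,"claw": 1}
    - {"tx": -0.075,"ty": 0,"tz": -0.325,"wx": 0,"wy": 0,"wz": 0,"claw": 1}
    - {"tx": -0.055,"ty": -0.02,"tz": -0.49,"wx": 0.02,"wy": -0.04,"wz": 0.07,"claw": 1}
    - {"tx": -0.033,"ty": -0.035,"tz": -0.655,"wx": 0.045,"wy": -0.077,"wz": 0.155,"claw": 1}
    - {"tx": 0.1,"ty": -0.14,"tz": -0.7,"wx": 0.065,"wy": -0.077,"wz": 0.21,"claw": 1}
    - {"tx": 0.26,"ty": -0.24,"tz": -0.76,"wx": 0.08,"wy": -0.077,"wz": 0.27,"claw": 1}
    - {"tx": 0.43,"ty": -0.34,"tz": -0.83,"wx": 0.1,"wy": -0.075,"wz": 0.34,"claw": 1}
    - {"tx": 0.43,"ty": -0.34,"tz": -0.83,"wx": 0.1,"wy": -0.075,"wz": 0.34,"claw": 1}
    - {"tx": 0.43,"ty": -0.34,"tz": -0.83,"wx": 0.1,"wy": -0.075,"wz": 0.34,"claw": 1}
    - {"tx": 0.43,"ty": -0.34,"tz": -0.83,"wx": 0.1,"wy": -0.075,"wz": 0.34,"claw": 1}
    - {"tx": 0.43,"ty": -0.34,"tz": -0.83,"wx": 0.1,"wy": -0.075,"wz": 0.34,"claw": 1}

```text
clock: 15.1
eef_pos: [471.3, 60.7, 318.8]
tool_rot: [3.138, 0.348, 3.139]
force: [-0.4, -0.5, -1.8]
width: 44.5
gripper_force: 62.5
```

```bash
python3 -c "
from h import *
s=ctrl.read_state(); print(s['width'],s['force'])
go([470,0,320],toolF(-.326,25));go([480,-20,300],toolF(-.326,43));go(V(-115,-6,210),toolF(-.326,43),True)"
```

```text
44.48196972997709 [-0.35607384 -0.51908572 -1.84088801]
t [ 0.0022 -0.2024 -0.0056] w [ 0.0807 -0.0561  0.19  ] dist 60.8 deg 19.3 q [ 0.71  0.23 -1.14  2.13  0.57  0.65  0.77] clk 15.1
t [-0.0066 -0.2693  0.0683] w [ 0.1101 -0.2543  0.1762] dist 83.4 deg 29.6 q [ 0.71  0.23 -1.14  2.13  0.57  0.65  0.77] clk 15.1
t [-0.0608 -0.47    0.4557] w [ 0.1101 -0.2543  0.1762] dist 197.2 deg 29.6 q [ 0.71  0.23 -1.14  2.13  0.57  0.65  0.77] clk 15.1
```

Call:
jog_arm:
  plan:
    - {"tx": 0,"ty": -0.1,"tz": 0,"wx": 0.04,"wy": -0.03,"wz": 0.08,"claw": 1}
    - {"tx": 0,"ty": -0.2,"tz": 0,"wx": 0.08,"wy": -0.056,"wz": 0.17,"claw": 1}
    - {"tx": 0,"ty": -0.24,"tz": 0.03,"wx": 0.1,"wy": -0.14,"wz": 0.18,"claw": 1}
    - {"tx": -0.007,"ty": -0.27,"tz": 0.07,"wx": 0.11,"wy": -0.22,"wz": 0.176,"claw": 1}
    - {"tx": -0.02,"ty": -0.32,"tz": 0.15,"wx": 0.11,"wy": -0.254,"wz": 0.176,"claw": 1}
    - {"tx": -0.04,"ty": -0.4,"tz": 0.28,"wx": 0.11,"wy": -0.254,"wz": 0.176,"claw": 1}
    - {"tx": -0.06,"ty": -0.47,"tz": 0.455,"wx": 0.11,"wy": -0.254,"wz": 0.176,"claw": 1}
    - {"tx": -0.06,"ty": -0.47,"tz": 0.455,"wx": 0.11,"wy": -0.254,"wz": 0.176,"claw": 1}
    - {"tx": -0.06,"ty": -0.47,"tz": 0.455,"wx": 0.11,"wy": -0.254,"wz": 0.176,"claw": 1}
    - {"tx": -0.06,"ty": -0.47,"tz": 0.455,"wx": 0.11,"wy": -0.254,"wz": 0.176,"claw": 1}
    - {"tx": -0.06,"ty": -0.47,"tz": 0.455,"wx": 0.11,"wy": -0.254,"wz": 0.176,"claw": 1}

```text
clock: 16.2
eef_pos: [547.0, -79.4, 200.4]
tool_rot: [-3.139, 0.736, 2.816]
force: [0.3, 0.8, -2.2]
width: 44.4
gripper_force: 62.4
```

```bash
cat > bl.py <<'E'
# pose of the held/placed blank from side+scene views, in the vise frame: centre, tilt
from fit import *
def blk(names=('side','scene'),p0=(0,0,130),free=0):
    out=[]
    for n in names:
        p=cam(n); c=None
        for r in ctrl.trace(p,'blank_mid'):
            k=cloud(p,r['pixels'])
            if len(k)>50:
                q=loc(k,*VISE)-np.array(p0)
                if np.linalg.norm(np.median(q,0))<70: c=q[np.linalg.norm(q,axis=1)<80]; break
        print(n,None if c is None else len(c))
        if c is not None: out.append(c)
    f=lambda x,P: box((P-x[:3])@R.from_rotvec(x[3:]).as_matrix(),[-22.5,-22.5,-55],[22.5,22.5,55])
    for P in out+([np.vstack(out)] if len(out)>1 else []):
        x=np.zeros(6)
        for th in (99,8,5):
            Q=P[abs(f(x,P))<th]; x=least_squares(lambda y:f(y,Q),x,loss='soft_l1',f_scale=2,x_scale=[5,5,5,.1,.1,.1]).x
        print((x[:3]+p0).round(1),x[3:].round(3),len(Q),np.median(abs(f(x,Q))).round(2))
E
python3 -c "
from bl import *
go(V(-115,-6,210),toolF(-.326,43),True)
s=ctrl.read_state(); print(s['width'])
g=loc(np.array([s['eef_pos']-19*rot(s['tool_rot'])[:,2]]),*VISE)[0]; print('grasp',g)
p=cam('side');save(p,'s2.png')
blk(p0=(g[0],g[1],g[2]-31))"
```

```text
t [ 0.0377 -0.0151 -0.0148] w [-0.0015 -0.0095  0.0004] dist 13.0 deg 0.9 q [ 0.71  0.77 -1.25  2.47  1.98  1.14 -0.69] clk 16.2
44.421065048584495
grasp [-103.41986302   -1.43777011  214.49888943]
side 907
scene 1201
[-101.9   -0.8  187.7] [-0.003  0.01   0.006] 905 0.95
[-103.8   -3.3  186.2] [ 0.004  0.01  -0.006] 1200 0.71
[-103.2   -1.6  186.5] [-0.001  0.004 -0.006] 2105 1.15
```

View pics/s2.png

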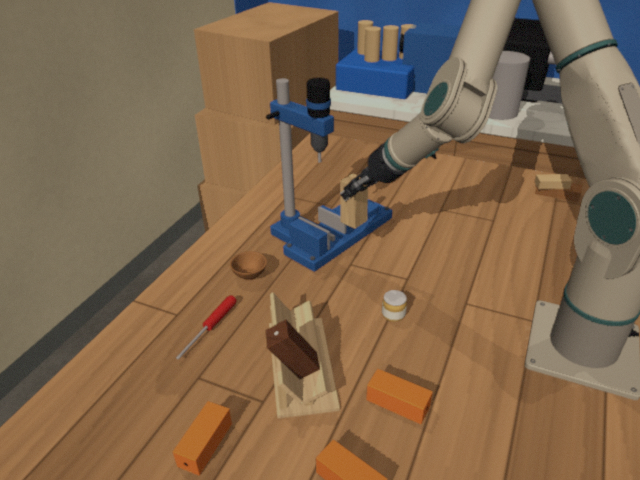

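```bash
python3 -c "
from h import *
go(V(-85,-8,170),toolF(-.326,43),True);go(V(-70,-8,150),toolF(-.326,43),True)"
```

```text
t [ 0.0632 -0.0162  0.1562] w [-0.0036 -0.0052  0.0012] dist 50.8 deg 0.6 q [ 0.72  0.76 -1.25  2.47  1.98  1.14 -0.69] clk 16.45
t [ 0.0714 -0.0157  0.2392] w [-0.0036 -0.0052  0.0012] dist 75.0 deg 0.6 q [ 0.72  0.76 -1.25  2.47  1.98  1.14 -0.69] clk 16.45
```

Call:
jog_arm:
  plan:
    - {"tx": 0.03,"ty": -0.016,"tz": 0.08,"wx": -0.003,"wy": -0.005,"wz": 0,"claw": 1}
    - {"tx": 0.063,"ty": -0.016,"tz": 0.156,"wx": -0.003,"wy": -0.005,"wz": 0,"claw": 1}
    - {"tx": 0.071,"ty": -0.016,"tz": 0.24,"wx": -0.003,"wy": -0.005,"wz": 0,"claw": 1}
    - {"tx": 0.071,"ty": -0.016,"tz": 0.24,"wx": -0.003,"wy": -0.005,"wz": 0,"claw": 1}
    - {"tx": 0.071,"ty": -0.016,"tz": 0.24,"wx": -0.003,"wy": -0.005,"wz": 0,"claw": 1}
    - {"tx": 0.071,"ty": -0.016,"tz": 0.24,"wx": -0.003,"wy": -0.005,"wz": 0,"claw": 1}
    - {"tx": 0.071,"ty": -0.016,"tz": 0.24,"wx": -0.003,"wy": -0.005,"wz": 0,"claw": 1}

```text
clock: 17.15
eef_pos: [576.5, -96.6, 135.4]
tool_rot: [-3.14, 0.749, 2.817]
force: [-0.9, 0.0, -1.4]
width: 44.6
gripper_force: 62.3
```

```bash
python3 -c "
from h import *
go(V(-70,-8,150),toolF(-.326,43),True);go(V(-35,-8,146),toolF(-.326,43),True);go(V(0,-8,143),toolF(-.326,43),True)"
```

```text
t [-0.0021  0.0012 -0.0013] w [-0.0002 -0.001   0.0007] dist 0.8 deg 0.1 q [ 0.71  1.01 -1.21  2.44  2.16  1.31 -0.67] clk 17.15
t [-0.0784  0.0012  0.0879] w [-0.0002 -0.001   0.0007] dist 35.3 deg 0.1 q [ 0.71  1.01 -1.21  2.44  2.16  1.31 -0.67] clk 17.15
t [-0.1571  0.0011  0.1747] w [-0.0002 -0.001   0.0007] dist 70.5 deg 0.1 q [ 0.71  1.01 -1.21  2.44  2.16  1.31 -0.67] clk 17.15
```

Reached exactly. Bring it in along +x.

Call:
jog_arm:
  plan:
    - {"tx": -0.03,"ty": 0.001,"tz": 0.033,"wx": 0,"wy": -0.001,"wz": 0,"claw": 1}
    - {"tx": -0.06,"ty": 0.001,"tz": 0.066,"wx": 0,"wy": -0.001,"wz": 0,"claw": 1}
    - {"tx": -0.09,"ty": 0.001,"tz": 0.1,"wx": 0,"wy": -0.001,"wz": 0,"claw": 1}
    - {"tx": -0.12,"ty": 0.001,"tz": 0.133,"wx": 0,"wy": -0.001,"wz": 0,"claw": 1}
    - {"tx": -0.157,"ty": 0.001,"tz": 0.175,"wx": 0,"wy": -0.001,"wz": 0,"claw": 1}
    - {"tx": -0.157,"ty": 0.001,"tz": 0.175,"wx": 0,"wy": -0.001,"wz": 0,"claw": 1}
    - {"tx": -0.157,"ty": 0.001,"tz": 0.175,"wx": 0,"wy": -0.001,"wz": 0,"claw": 1}
    - {"tx": -0.157,"ty": 0.001,"tz": 0.175,"wx": 0,"wy": -0.001,"wz": 0,"claw": 1}

```text
clock: 17.95
eef_pos: [642.1, -118.5, 127.3]
tool_rot: [-3.14, 0.748, 2.817]
force: [-0.1, -0.9, -2.0]
width: 44.5
gripper_force: 62.4
```

```bash
python3 -c "
from bl import *
s=ctrl.read_state(); g=loc(np.array([s['eef_pos']-19*rot(s['tool_rot'])[:,2]]),*VISE)[0]; print('grasp',g,s['force'])
blk(p0=(g[0],g[1],g[2]-28))
go(V(0,-8,131),toolF(-.326,43),True);go(V(0,-8,127),toolF(-.326,43),True)"
```

```text
grasp [ -1.03614473  -8.09240703 141.27638665] [-0.08406934 -0.88813928 -2.0027998 ]
side 630
scene 1291
[  0.4  -7.4 113.2] [-0.004  0.003 -0.002] 617 1.05
[ -2.   -9.  109.9] [ 0.005  0.006 -0.002] 1284 0.64
[ -1.4  -8.3 110.2] [ 0.     0.001 -0.006] 1891 0.96
t [0.0212 0.0003 0.0259] w [-0.0001 -0.0018  0.0005] dist 10.0 deg 0.2 q [ 0.75  1.04 -1.17  2.27  2.17  1.19 -0.51] clk 18.15
t [0.0303 0.0003 0.0357] w [-0.0001 -0.0018  0.0005] dist 14.0 deg 0.2 q [ 0.75  1.04 -1.17  2.27  2.17  1.19 -0.51] clk 18.15
```

Call:
jog_arm:
  plan:
    - {"tx": 0.01,"ty": 0,"tz": 0.013,"wx": 0,"wy": 0,"wz": 0,"claw": 1}
    - {"tx": 0.017,"ty": 0,"tz": 0.022,"wx": 0,"wy": 0,"wz": 0,"claw": 1}
    - {"tx": 0.0205,"ty": 0,"tz": 0.025,"wx": 0,"wy": 0,"wz": 0,"claw": 1}
    - {"tx": 0.0205,"ty": 0,"tz": 0.025,"wx": 0,"wy": 0,"wz": 0,"claw": 1}
    - {"tx": 0.0205,"ty": 0,"tz": 0.025,"wx": 0,"wy": 0,"wz": 0,"claw": 1}

```text
clock: 18.65
eef_pos: [643.3, -119.1, 117.1]
tool_rot: [-3.141, 0.747, 2.816]
force: [0.5, 0.4, -2.6]
width: 44.2
gripper_force: 62.5
```

Call:
jog_arm:
  plan:
    - {"tx": 0.002,"ty": 0,"tz": 0.0025,"wx": 0,"wy": 0,"wz": 0,"claw": 1}
    - {"tx": 0.0045,"ty": 0,"tz": 0.005,"wx": 0,"wy": 0,"wz": 0,"claw": 1}
    - {"tx": 0.0045,"ty": 0,"tz": 0.005,"wx": 0,"wy": 0,"wz": 0,"claw": 1}

```text
clock: 18.95
eef_pos: [643.6, -118.9, 116.9]
tool_rot: [-3.14, 0.751, 2.817]
force: [-6.7, 0.4, 7.6]
width: 44.4
gripper_force: 63.9
```

Call:
jog_arm:
  plan:
    - {"tx": -0.002,"ty": 0,"tz": -0.0025,"wx": 0,"wy": 0,"wz": 0,"claw": 1}
    - {"tx": -0.002,"ty": 0.01,"tz": -0.0025,"wx": 0,"wy": 0,"wz": 0,"claw": 1}
    - {"tx": -0.002,"ty": 0.017,"tz": -0.0025,"wx": 0,"wy": 0,"wz": 0,"claw": 1}
    - {"tx": -0.002,"ty": 0.021,"tz": -0.0025,"wx": 0,"wy": 0,"wz": 0,"claw": 1}
    - {"tx": -0.002,"ty": 0.021,"tz": -0.0025,"wx": 0,"wy": 0,"wz": 0,"claw": 1}

```text
clock: 19.45
eef_pos: [646.1, -113.6, 116.9]
tool_rot: [-3.14, 0.75, 2.816]
force: [-0.1, -3.2, 3.9]
width: 44.3
gripper_force: 62.9
```

Call:
jog_arm:
  plan:
    - {"tx": 0,"ty": 0.003,"tz": 0,"wx": 0,"wy": 0,"wz": 0,"claw": 1}
    - {"tx": 0,"ty": 0.006,"tz": 0,"wx": 0,"wy": 0,"wz": 0,"claw": 1}
    - {"tx": 0,"ty": 0.006,"tz": 0,"wx": 0,"wy": 0,"wz": 0,"claw": 1}

```text
clock: 19.75
eef_pos: [646.4, -112.2, 116.9]
tool_rot: [-3.139, 0.75, 2.816]
force: [-1.3, -5.1, 5.4]
width: 44.0
gripper_force: 63.0
```

```bash
python3 -c "
from bl import *
s=ctrl.read_state(); g=loc(np.array([s['eef_pos']-19*rot(s['tool_rot'])[:,2]]),*VISE)[0]; print('grasp',g,'Fv',s['force']@R.from_euler('z',VISE[2]).as_matrix(),s['width'])
blk(p0=(0,0,100))"
```

```text
grasp [  1.07324998  -0.74326907 130.78821896] Fv [ 0.38112016 -5.24151478  5.38410754] 43.99294722948127
side None
scene 1212
[ 0.1 -1.7 99.6] [ 0.008  0.001 -0.005] 1212 0.74
```

Call:
jog_arm:
  plan:
    - {"tx": 0,"ty": 0.003,"tz": 0,"wx": 0,"wy": 0,"wz": 0,"claw": 1}
    - {"tx": 0,"ty": 0.005,"tz": 0,"wx": 0,"wy": 0,"wz": 0,"claw": 1}
    - {"tx": 0,"ty": 0.005,"tz": 0,"wx": 0,"wy": 0,"wz": 0,"claw": 1}

```text
clock: 20.25
eef_pos: [646.8, -111.0, 116.9]
tool_rot: [-3.139, 0.75, 2.816]
force: [-0.7, -4.5, 4.5]
width: 44.3
gripper_force: 63.1
```

```bash
python3 -c "
from bl import *
s=ctrl.read_state(); g=loc(np.array([s['eef_pos']-19*rot(s['tool_rot'])[:,2]]),*VISE)[0]; print('grasp',g,'Fv',s['force']@R.from_euler('z',VISE[2]).as_matrix(),s['torque'])"
```

```text
grasp [  1.01116987   0.54851866 130.76919119] Fv [ 0.7627025  -4.45773357  4.51373585] [-1.10978569  0.23083381 -0.53933273]
```

Still sliding (friction only); push on.

Call:
jog_arm:
  plan:
    - {"tx": 0,"ty": 0.003,"tz": 0,"wx": 0,"wy": 0,"wz": 0,"claw": 1}
    - {"tx": 0,"ty": 0.005,"tz": 0,"wx": 0,"wy": 0,"wz": 0,"claw": 1}
    - {"tx": 0,"ty": 0.005,"tz": 0,"wx": 0,"wy": 0,"wz": 0,"claw": 1}

```text
clock: 20.55
eef_pos: [646.9, -110.9, 116.9]
tool_rot: [-3.136, 0.75, 2.816]
force: [-2.9, -6.4, 7.5]
width: 44.8
gripper_force: 63.1
```

Call:
jog_arm:
  plan:
    - {"tx": 0,"ty": 0.002,"tz": 0,"wx": 0,"wy": 0,"wz": 0,"claw": 1}
    - {"tx": 0,"ty": 0.004,"tz": 0,"wx": 0,"wy": 0,"wz": 0,"claw": 1}
    - {"tx": 0,"ty": 0.004,"tz": 0,"wx": 0,"wy": 0,"wz": 0,"claw": 1}

```text
clock: 20.85
eef_pos: [646.9, -110.8, 116.8]
tool_rot: [-3.134, 0.75, 2.816]
force: [-3.9, -8.4, 9.5]
width: 43.9
gripper_force: 63.4
```

```bash
python3 -c "
from bl import *
s=ctrl.read_state(); g=loc(np.array([s['eef_pos']-19*rot(s['tool_rot'])[:,2]]),*VISE)[0]; print('grasp',g,'Fv',s['force']@R.from_euler('z',VISE[2]).as_matrix(),s['torque'])
blk(p0=(0,0,100))"
```

```text
grasp [  1.08406527   0.83124763 130.73887985] Fv [-0.96424487 -9.2160767   9.50499117] [-1.84624674  0.4029969  -1.01439062]
side None
scene 1191
[ 0.2 -0.4 99.4] [ 0.003  0.004 -0.003] 1189 0.71
```

Call:
jog_arm:
  plan:
    - {"tx": 0,"ty": -0.004,"tz": 0,"wx": 0,"wy": 0,"wz": 0,"claw": 1}
    - {"tx": 0,"ty": -0.007,"tz": 0,"wx": 0,"wy": 0,"wz": 0,"claw": 1}
    - {"tx": 0,"ty": -0.007,"tz": 0,"wx": 0,"wy": 0,"wz": 0,"claw": 1}
    - {"tx": 0,"ty": -0.007,"tz": 0,"wx": 0,"wy": 0,"wz": 0,"claw": 1}

```text
clock: 21.45
eef_pos: [646.8, -111.0, 116.9]
tool_rot: [-3.138, 0.75, 2.815]
force: [-2.1, -4.6, 6.1]
width: 44.3
gripper_force: 63.1
```

```bash
python3 -c "
from bl import *
s=ctrl.read_state(); g=loc(np.array([s['eef_pos']-19*rot(s['tool_rot'])[:,2]]),*VISE)[0]; print('grasp',g,'Fv',s['force']@R.from_euler('z',VISE[2]).as_matrix(),s['torque'],s['tool_rot'])"
```

```text
grasp [  1.03844874   0.55578428 130.77844332] Fv [-0.54093829 -5.01302521  6.07593866] [-1.36139714  0.23518186 -0.71097288] [-3.13803844  0.74961821  2.81549282]
```

Call:
jog_arm:
  plan:
    - {"tx": 0,"ty": 0,"tz": 0,"wx": 0,"wy": 0,"wz": 0,"claw": 0.4}
    - {"tx": 0,"ty": 0,"tz": 0,"wx": 0,"wy": 0,"wz": 0,"claw": 0.35}
    - {"tx": 0,"ty": 0,"tz": 0,"wx": 0,"wy": 0,"wz": 0,"claw": 0.3}
    - {"tx": 0,"ty": 0,"tz": 0,"wx": 0,"wy": 0,"wz": 0,"claw": 0.25}
    - {"tx": 0,"ty": 0,"tz": 0,"wx": 0,"wy": 0,"wz": 0,"claw": 0.2}
    - {"tx": 0,"ty": 0,"tz": 0,"wx": 0,"wy": 0,"wz": 0,"claw": 0.2}

```text
clock: 22.05
eef_pos: [646.6, -109.2, 116.2]
tool_rot: [-3.141, 0.748, 2.816]
force: [0.0, 0.0, -0.6]
width: 67.9
gripper_force: 0.0
```

```bash
python3 -c "
from bl import *
s=ctrl.read_state(); g=loc(np.array([s['eef_pos']-19*rot(s['tool_rot'])[:,2]]),*VISE)[0]; print('grasp',g,'Fv',s['force']@R.from_euler('z',VISE[2]).as_matrix(),s['width'])
blk(p0=(0,0,100))
p=cam('wrist');save(p,'w4.png')
go(V(-130,0,215),toolF(-.326,43),True)
"
```

```text
grasp [  0.3006749    2.12816294 130.118565  ] Fv [ 0.03210803  0.04260254 -0.58980502] 67.88157487672514
side 496
scene 1278
[  2.6   1.3 102.6] [-0.004 -0.01  -0.01 ] 486 1.12
[-0.  -0.5 99.6] [-0.003  0.    -0.005] 1275 0.64
[ 0.5  0.6 99.9] [ 0.014 -0.004 -0.008] 1750 0.91
t [ 0.1264 -0.0065 -0.5028] w [-0.0004 -0.0017  0.    ] dist 155.5 deg 0.2 q [ 0.72  1.07 -1.16  2.26  2.19  1.22 -0.53] clk 22.3
```

View pics/w4.png

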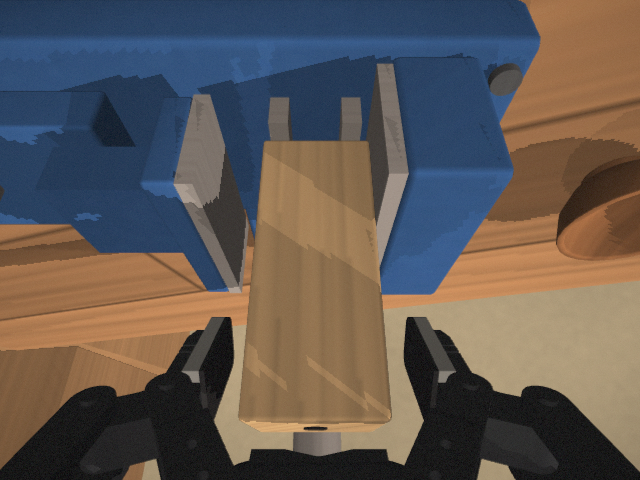

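Call:
jog_arm:
  plan:
    - {"tx": 0,"ty": -0.006,"tz": 0,"wx": 0,"wy": 0,"wz": 0,"claw": 0.1}
    - {"tx": 0,"ty": -0.006,"tz": -0.06,"wx": 0,"wy": 0,"wz": 0,"claw": 0}
    - {"tx": 0.01,"ty": -0.006,"tz": -0.15,"wx": 0,"wy": 0,"wz": 0,"claw": 0}
    - {"tx": 0.04,"ty": -0.006,"tz": -0.3,"wx": 0,"wy": 0,"wz": 0,"claw": 0}
    - {"tx": 0.08,"ty": -0.006,"tz": -0.4,"wx": 0,"wy": 0,"wz": 0,"claw": 0}
    - {"tx": 0.08,"ty": -0.006,"tz": -0.4,"wx": 0,"wy": 0,"wz": 0,"claw": 0}
    - {"tx": 0.08,"ty": -0.006,"tz": -0.4,"wx": 0,"wy": 0,"wz": 0,"claw": 0}

```text
clock: 23.0
eef_pos: [554.5, -79.4, 189.2]
tool_rot: [-3.14, 0.747, 2.817]
force: [-0.5, 1.0, -1.0]
width: 85.2
gripper_force: 0.0
```

```bash
python3 -c "
from bl import *
blk(p0=(0,0,100))
Rt=toolF(-.326,43)
go(V(-100,-154.4,185),Rt,True); go(V(-80,-154.4,165),Rt,True);go(V(0,-154.4,108),Rt,True)
p=cam('wrist');save(p,'w5.png')
"
```

```text
side 874
scene 1316
[  2.4   1.5 102.3] [-0.003 -0.     0.004] 868 0.99
[-0.  -0.3 99.4] [0.002 0.    0.   ] 1312 0.62
[  0.6   0.8 100.3] [ 0.001  0.005 -0.001] 2176 1.13
t [ 0.0449 -0.5175  0.0344] w [-0.0004 -0.004  -0.    ] dist 156.2 deg 0.4 q [ 0.7   0.83 -1.25  2.47  2.02  1.2  -0.7 ] clk 23.2
t [ 0.041  -0.5174  0.1286] w [-0.0004 -0.004  -0.    ] dist 160.4 deg 0.4 q [ 0.7   0.83 -1.25  2.47  2.02  1.2  -0.7 ] clk 23.2
t [-0.0264 -0.5172  0.449 ] w [-0.0004 -0.004  -0.    ] dist 205.6 deg 0.4 q [ 0.7   0.83 -1.25  2.47  2.02  1.2  -0.7 ] clk 23.2
```

Blank stands upright, free of the tool. Swing to the handle side.

Call:
jog_arm:
  plan:
    - {"tx": 0.04,"ty": -0.15,"tz": 0.03,"wx": 0,"wy": 0,"wz": 0,"claw": 0}
    - {"tx": 0.04,"ty": -0.3,"tz": 0.03,"wx": 0,"wy": 0,"wz": 0,"claw": 0}
    - {"tx": 0.04,"ty": -0.45,"tz": 0.03,"wx": 0,"wy": 0,"wz": 0,"claw": 0}
    - {"tx": 0.04,"ty": -0.517,"tz": 0.08,"wx": 0,"wy": 0,"wz": 0,"claw": 0}
    - {"tx": 0.04,"ty": -0.517,"tz": 0.12,"wx": 0,"wy": 0,"wz": 0,"claw": 0}
    - {"tx": 0.04,"ty": -0.517,"tz": 0.12,"wx": 0,"wy": 0,"wz": 0,"claw": 0}
    - {"tx": 0.04,"ty": -0.517,"tz": 0.12,"wx": 0,"wy": 0,"wz": 0,"claw": 0}

```text
clock: 23.95
eef_pos: [523.6, -232.7, 155.0]
tool_rot: [3.14, 0.741, 2.815]
force: [-0.0, 0.2, 0.4]
width: 85.5
gripper_force: 0.0
```

```bash
python3 - <<'E'
from bl import *
Rt=toolF(-.326,43)
p=cam('wrist');save(p,'w5.png')
c=cloud(p,np.ones((480,640),bool)); h=cv2.cvtColor(p['img'],cv2.COLOR_RGB2HSV).reshape(-1,3)[(p['depth']>0).ravel()]
q=loc(c,*VISE); k=((h[:,0]<8)|(h[:,0]>172))&(h[:,1]>150)&(q[:,2]>80)&(q[:,2]<130)&(abs(q[:,0])<40)&(abs(q[:,1]+154)<40)
r=q[k]; print(k.sum(),r.min(0),r.max(0))
g=least_squares(lambda v:np.hypot(r[:,0]-v[0],r[:,1]-v[1])-9.5,[0,-154],loss='soft_l1'); print(g.x)
go(V(-80,-154.4,165),Rt,True);go(V(-30,-154.4,118),Rt,True);go(V(g.x[0],g.x[1],108),Rt,True)
E
```

```text
2070 [ -11.08894168 -163.31680334   81.57902147] [   6.99589164 -144.37551691  124.29072776]
[   0.16176284 -153.87479857]
t [ 0.0185 -0.0015  0.0029] w [ 0.0009 -0.0053  0.0005] dist 5.6 deg 0.5 q [ 1.15  0.95 -1.25  2.47  2.26  1.03 -0.42] clk 24.0
t [ 0.0016 -0.0019  0.231 ] w [ 0.0009 -0.0053  0.0005] dist 69.3 deg 0.5 q [ 1.15  0.95 -1.25  2.47  2.26  1.03 -0.42] clk 24.0
t [-5.000e-02 -3.000e-04  3.235e-01] w [ 0.0009 -0.0053  0.0005] dist 98.2 deg 0.5 q [ 1.15  0.95 -1.25  2.47  2.26  1.03 -0.42] clk 24.0
```

Call:
jog_arm:
  plan:
    - {"tx": 0,"ty": 0,"tz": 0.1,"wx": 0,"wy": -0.005,"wz": 0,"claw": 0}
    - {"tx": 0,"ty": 0,"tz": 0.2,"wx": 0,"wy": -0.005,"wz": 0,"claw": 0}
    - {"tx": -0.025,"ty": 0,"tz": 0.26,"wx": 0,"wy": -0.005,"wz": 0,"claw": 0}
    - {"tx": -0.05,"ty": 0,"tz": 0.323,"wx": 0,"wy": -0.005,"wz": 0,"claw": 0}
    - {"tx": -0.05,"ty": 0,"tz": 0.323,"wx": 0,"wy": -0.005,"wz": 0,"claw": 0}
    - {"tx": -0.05,"ty": 0,"tz": 0.323,"wx": 0,"wy": -0.005,"wz": 0,"claw": 0}
    - {"tx": -0.05,"ty": 0,"tz": 0.323,"wx": 0,"wy": -0.005,"wz": 0,"claw": 0}

```text
clock: 24.7
eef_pos: [595.6, -257.1, 94.7]
tool_rot: [-3.141, 0.75, 2.818]
force: [-0.8, 0.1, 0.3]
width: 85.6
gripper_force: 0.0
```

```bash
python3 -c "
from bl import *
go(V(0.2,-153.9,108),toolF(-.326,43),True)"
```

```text
t [-0.0007  0.0013  0.0035] w [ 0.0004 -0.0002  0.0011] dist 1.1 deg 0.1 q [ 1.08  1.11 -1.14  2.3   2.37  1.04 -0.35] clk 24.7
```

Call:
jog_arm:
  plan:
    - {"tx": 0,"ty": 0.001,"tz": 0.003,"wx": 0,"wy": 0,"wz": 0,"claw": 0.3}
    - {"tx": 0,"ty": 0.001,"tz": 0.003,"wx": 0,"wy": 0,"wz": 0,"claw": 0.6}
    - {"tx": 0,"ty": 0.001,"tz": 0.003,"wx": 0,"wy": 0,"wz": 0,"claw": 1}
    - {"tx": 0,"ty": 0.001,"tz": 0.003,"wx": 0,"wy": 0,"wz": 0,"claw": 1}
    - {"tx": 0,"ty": 0.001,"tz": 0.003,"wx": 0,"wy": 0,"wz": 0,"claw": 1}
    - {"tx": 0,"ty": 0.001,"tz": 0.003,"wx": 0,"wy": 0,"wz": 0,"claw": 1}
    - {"tx": 0,"ty": 0.001,"tz": 0.003,"wx": 0,"wy": 0,"wz": 0,"claw": 1}
    - {"tx": 0,"ty": 0.001,"tz": 0.003,"wx": 0,"wy": 0,"wz": 0,"claw": 1}

```text
clock: 25.5
eef_pos: [596.6, -257.3, 93.6]
tool_rot: [3.141, 0.75, 2.817]
force: [-3.5, 2.5, 4.6]
width: 17.6
gripper_force: 58.6
```

```bash
python3 -c "
from bl import *
s=ctrl.read_state();print(s['force']@R.from_euler('z',VISE[2]).as_matrix())
blk(('scene',),p0=(0,0,100))"
```

```text
[-4.08173044  1.29127511  4.58681312]
scene 1322
[-0.  -0.3 99.4] [ 0.001 -0.001 -0.006] 1314 0.68
```

Call:
jog_arm:
  plan:
    - {"tx": 0,"ty": 0.008,"tz": 0,"wx": 0,"wy": 0,"wz": 0,"claw": 1}
    - {"tx": 0,"ty": 0.016,"tz": 0,"wx": 0,"wy": 0,"wz": 0,"claw": 1}
    - {"tx": 0,"ty": 0.024,"tz": 0,"wx": 0,"wy": 0,"wz": 0,"claw": 1}
    - {"tx": 0,"ty": 0.032,"tz": 0,"wx": 0,"wy": 0,"wz": 0,"claw": 1}
    - {"tx": 0,"ty": 0.04,"tz": 0,"wx": 0,"wy": 0,"wz": 0,"claw": 1}
    - {"tx": 0,"ty": 0.046,"tz": 0,"wx": 0,"wy": 0,"wz": 0,"claw": 1}
    - {"tx": 0,"ty": 0.046,"tz": 0,"wx": 0,"wy": 0,"wz": 0,"claw": 1}

```text
clock: 26.3
eef_pos: [600.1, -247.1, 93.6]
tool_rot: [-3.136, 0.75, 2.815]
force: [-8.6, -0.9, 8.6]
width: 17.7
gripper_force: 59.4
```

Call:
jog_arm:
  plan:
    - {"tx": 0,"ty": 0.004,"tz": 0,"wx": 0,"wy": 0,"wz": 0,"claw": 1}
    - {"tx": 0,"ty": 0.008,"tz": 0,"wx": 0,"wy": 0,"wz": 0,"claw": 1}
    - {"tx": 0,"ty": 0.008,"tz": 0,"wx": 0,"wy": 0,"wz": 0,"claw": 1}

```text
clock: 26.6
eef_pos: [600.8, -245.0, 93.5]
tool_rot: [-3.136, 0.75, 2.815]
force: [-8.8, -1.9, 8.4]
width: 17.5
gripper_force: 59.4
```

```bash
cat > f.py <<'E'
from bl import *
s=ctrl.read_state();print(s['force']@R.from_euler('z',VISE[2]).as_matrix())
g=loc(np.array([s['eef_pos']-19*rot(s['tool_rot'])[:,2]]),*VISE)[0]; print('handle y',g,'gap~',22.5-115-g[1])
blk(('scene',),p0=(0,0,100))
E
python3 f.py
```

```text
[-7.69405892 -4.63521061  8.41241409]
handle y [   0.39190255 -141.05053075  107.44954683] gap~ 48.55053075301544
scene 1272
[-0.1 -0.3 99.4] [0.003 0.    0.001] 1272 0.68
```

Call:
jog_arm:
  plan:
    - {"tx": 0,"ty": 0.005,"tz": 0,"wx": 0,"wy": 0,"wz": 0,"claw": 1}
    - {"tx": 0,"ty": 0.01,"tz": 0,"wx": 0,"wy": 0,"wz": 0,"claw": 1}
    - {"tx": 0,"ty": 0.014,"tz": 0,"wx": 0,"wy": 0,"wz": 0,"claw": 1}
    - {"tx": 0,"ty": 0.014,"tz": 0,"wx": 0,"wy": 0,"wz": 0,"claw": 1}

```text
clock: 27.1
eef_pos: [602.2, -241.0, 93.5]
tool_rot: [-3.136, 0.75, 2.815]
force: [-8.8, -1.0, 10.4]
width: 17.8
gripper_force: 59.4
```

```bash
python3 f.py
```

```text
[-7.98433323 -3.70852155 10.36400647]
handle y [   0.40283356 -136.8698254   107.44283816] gap~ 44.36982539722513
scene 1295
[-0.1 -0.3 99.5] [0.003 0.001 0.003] 1295 0.67
```

Call:
jog_arm:
  plan:
    - {"tx": 0,"ty": 0.003,"tz": 0,"wx": 0,"wy": 0,"wz": 0,"claw": 1}
    - {"tx": 0,"ty": 0.006,"tz": 0,"wx": 0,"wy": 0,"wz": 0,"claw": 1}
    - {"tx": 0,"ty": 0.009,"tz": 0,"wx": 0,"wy": 0,"wz": 0,"claw": 1}
    - {"tx": 0,"ty": 0.009,"tz": 0,"wx": 0,"wy": 0,"wz": 0,"claw": 1}

```text
clock: 27.6
eef_pos: [602.3, -240.8, 93.5]
tool_rot: [-3.132, 0.75, 2.814]
force: [-13.0, -5.0, 12.2]
width: 17.6
gripper_force: 60.0
```

```bash
python3 f.py
```

```text
[-10.76753048  -8.86974361  12.18391857]
handle y [   0.39431511 -136.53193125  107.43946782] gap~ 44.0319312451262
scene 1327
[ 0.  -0.3 99.5] [ 0.001  0.001 -0.001] 1324 0.67
```

Contact; increase to firm pressure (about 16–20 N).

Call:
jog_arm:
  plan:
    - {"tx": 0,"ty": 0.006,"tz": 0,"wx": 0,"wy": 0,"wz": 0,"claw": 1}
    - {"tx": 0,"ty": 0.012,"tz": 0,"wx": 0,"wy": 0,"wz": 0,"claw": 1}
    - {"tx": 0,"ty": 0.016,"tz": 0,"wx": 0,"wy": 0,"wz": 0,"claw": 1}
    - {"tx": 0,"ty": 0.016,"tz": 0,"wx": 0,"wy": 0,"wz": 0,"claw": 1}
    - {"tx": 0,"ty": 0.016,"tz": 0,"wx": 0,"wy": 0,"wz": 0,"claw": 1}

```text
clock: 28.2
eef_pos: [602.2, -240.9, 93.5]
tool_rot: [-3.124, 0.751, 2.811]
force: [-20.1, -12.7, 17.8]
width: 17.6
gripper_force: 61.5
```

```bash
python3 f.py
```

```text
[-14.93913747 -18.44300048  17.83803324]
handle y [   0.42179928 -136.44726471  107.39064241] gap~ 43.94726470746289
scene 1271
[ 0.  -0.4 99.5] [-0.001  0.001 -0.004] 1269 0.64
```

Call:
jog_arm:
  plan:
    - {"tx": 0,"ty": 0,"tz": 0,"wx": 0,"wy": 0,"wz": 0,"claw": 0.6}
    - {"tx": 0,"ty": 0,"tz": 0,"wx": 0,"wy": 0,"wz": 0,"claw": 0.3}
    - {"tx": 0,"ty": 0,"tz": 0,"wx": 0,"wy": 0,"wz": 0,"claw": 0}
    - {"tx": 0,"ty": -0.01,"tz": 0,"wx": 0,"wy": 0,"wz": 0,"claw": 0}
    - {"tx": 0,"ty": -0.01,"tz": 0,"wx": 0,"wy": 0,"wz": 0,"claw": 0}
    - {"tx": 0,"ty": -0.01,"tz": -0.1,"wx": 0,"wy": 0,"wz": 0,"claw": 0}
    - {"tx": 0,"ty": -0.01,"tz": -0.2,"wx": 0,"wy": 0,"wz": 0,"claw": 0}
    - {"tx": 0,"ty": -0.01,"tz": -0.3,"wx": 0,"wy": 0,"wz": 0,"claw": 0}
    - {"tx": 0,"ty": -0.01,"tz": -0.3,"wx": 0,"wy": 0,"wz": 0,"claw": 0}
    - {"tx": 0,"ty": -0.01,"tz": -0.3,"wx": 0,"wy": 0,"wz": 0,"claw": 0}

```text
clock: 29.3
eef_pos: [547.0, -215.2, 159.6]
tool_rot: [-3.14, 0.751, 2.817]
force: [0.7, -0.4, -0.8]
width: 85.3
gripper_force: 0.0
```

```bash
python3 - <<'E'
from bl import *
blk(p0=(0,0,100))
p=cam('wrist');save(p,'w6.png')
c=cloud(p,np.ones((480,640),bool)); h=cv2.cvtColor(p['img'],cv2.COLOR_RGB2HSV).reshape(-1,3)[(p['depth']>0).ravel()]
q=loc(c,*VISE); k=((h[:,0]<8)|(h[:,0]>172))&(h[:,1]>150)&(q[:,2]>80)&(q[:,2]<130)&(abs(q[:,0])<40)&(abs(q[:,1]+140)<40)
r=q[k]
g=least_squares(lambda v:np.hypot(r[:,0]-v[0],r[:,1]-v[1])-9.5,[0,-140],loss='soft_l1'); print(g.x,'gap',22.5-115-g.x[1])
E
```

```text
side 800
scene 1330
[  2.5   1.5 102.2] [ 0.    -0.002  0.001] 797 0.98
[ 0.  -0.2 99.4] [ 0.002  0.001 -0.004] 1319 0.63
[  0.6   0.8 100.2] [ 0.005  0.004 -0.007] 2108 1.05
[ 9.86696724e-02 -1.37289572e+02] gap 44.78957217791495
```

View pics/w6.png

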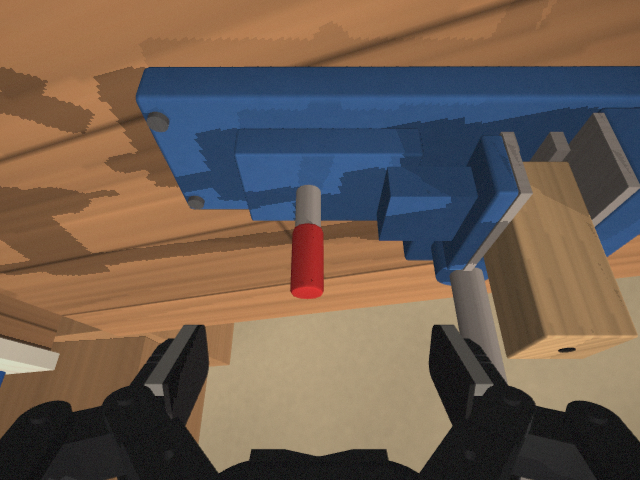

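The last wrist picture shows the blank clamped between the jaw plates, dot up at about (567, 350), and the handle at (307, 260) is free of the fingers. The measured gap is 44.8 mm.

```bash
python3 -c "
from cell import ctrl
print(ctrl.finish_job())"
```

```text
the job is handed in; nothing more can be done
None
```

The job is handed in: the pale blank stands upright, dot up, on the parallels under the drill, pushed against the fixed jaw first and then clamped with about 13 N (measured gap about 44.8 mm) and released; the hand-in call returned no verdict.

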